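# Set an eccentric guide roller to a gauge bar by feel

### The job

Set the roller of the sloping strip guide to the gauge bar. Lay the bar flat on the sloping face between the black spring shoe and the roller, handle away from the end stop and its free end about 40 mm short of that stop, and let go; turn the eccentric's crank clockwise until the roller nips the bar lightly, so that it still slides but with a slight drag, and let go. Then slide the nipped bar along to the end stop and leave it there still lightly nipped; never force the roller hard onto it, and leave the jar, the cup and the eraser round it where they stand.

Things in the scene. Friction and masses are not known exactly. Their poses are not given: they have to be found in the camera images.
- guide_face: Grey plate 150 x 210 mm on a foot fixed to the table, tilted 0.5 rad (29 degrees) to face the right-hand side of the table. Origin: centre of its surface, 72 mm above the table; x points up the slope, y along the guide to the end stop, z square out of the face. The eccentric's bolt stands at about x = 3 mm, y = 0, up to 2.5 mm higher or lower on the slope (unknown: to be felt). The seated bar's middle is at about x = -28 mm.
- shoe_edge (a point): Middle of the top of the upper edge of the black spring shoe, at (-38, 0, 21) mm in the frame of the face. The shoe is 110 mm long (y -55 to 55 mm), stands 21 mm above the face and gives way down the slope with 8 N per mm, up to 6 mm; the bar lies along this edge, on its up-slope side.
- stop_face (a point): Middle of the near side of the end stop, an aluminium block 34 mm high, against which the bar's free end finally rests; at (-28, 70, 12) mm in the frame of the face.
- roller: Aluminium roller 52 mm across, 3 to 19 mm above the face, turning freely on the eccentric's pin. Origin: its centre at the level of the face, 15 mm off the bolt's axis. With the crank at 0 it stands straight up the slope from the bolt and leaves the bar 7 to 13 mm of room; as the crank turns clockwise it swings away from the stop and down onto the bar.
- crank (a joint): Crank angle in rad, 0 (widest gap) to 2, growing clockwise looking at the face. At 0 the arm points 0.75 rad from straight up-slope towards the stop's side. First touch on the bar lies between 1.0 and 1.45, different each time; from there 0.02 rad give a nip of 2 N, 0.1 rad about 11 N (right: 2 to 12). It stays where left. Turning takes about 4.5 N at the knob, 1.5 N more at a nip of 6 N.
- crank_knob (a point): Black round knob of the crank, 18 mm across, standing square to the face from 28 to 78 mm above it; this point is on its axis, 55 mm above the face. It travels on an arc of 55 mm radius about the bolt and spins freely on its pin, so that fingers may hold it all the way round.
- gauge: Loose steel gauge bar, 20 mm thick, 140 mm long, 24 mm high, 200 g, with a black handle block standing on one end. Origin: centre of its underside; y runs along the bar from the handle to the free end, z up.
- gauge_bar (a point): Centre of the gauge bar, 12 mm above its underside.
- gauge_nose (a point): Middle of the bar's free end, 70 mm along y from the bar's centre.
- gauge_handle (a point): Grasp point of the gauge's handle: a block 20 mm along the bar, 16 mm across it, from 24 to 67 mm above the underside, its middle 60 mm from the bar's centre towards the handle end (10 mm from that end). This point is 47 mm above the underside.
- mix_cup: Bystander, to be left where it is: plastic mixing cup, 60 mm across, 42 mm tall. Origin under its middle.
- siphon_jar: Bystander, to be left where it is: small glass jar with a nozzle lid, 34 mm across, 72 mm tall, in front of the white spray screen (263 mm tall) and right of the compressor (216 mm tall). Origin under its middle.
- eraser: Bystander, to be left where it is: eraser lying on the table, 21 x 48 x 13 mm. Origin under its middle.

How it is judged:
By the outcome, as a careful person would: the job done as asked, in the order asked, and still so for the second after the job is handed in, with the robot touching nothing.
It also fails if it takes over 70 s, if anything falls off the work surface, if the arm or the gripper's body presses on something with over 40 N, if the wrist force passes 120 N, or if a joint passes its speed limit or range.

### The arm

A 6-joint arm with a two-finger parallel gripper is mounted at the origin on a cart in front of the work surface, level with it; the furniture and walls round the work are solid. World frame = base frame: x ahead of the robot, y to its left, z up, the work surface at z = 0. Lengths are in m, angles in rad, forces in N, time in s.
With the tool pointing down it reaches from about 0.4 to 0.825 m from the base axis. Payload 7 kg.
Tool frame: the origin (TCP) lies on the centre line of the jaws, within the pads' length; the fingertips stand tip_reach ahead of it and the grasp point (between the pads) is the TCP (tip_reach is the distance from the TCP to the fingertips, in m); z points along the fingers, y is the line along which they close (so a half turn about z gives the same grasp; the last joint's range is limited). The gripper opens to 88 mm and grips with 3 to 60 N. Pads are 19 mm wide; open, the fingers measure 130 mm over their backs; the gripper's body (78 mm by 193 mm) begins 47 mm behind the grasp point.
Start: joints at [1.493, 0.359, 0.012, 0, -1.224, -0.288], TCP at [0.241, 0.63, 0.212] pointing down, gripper open.
Joint ranges: [-3.07, 3.07], [-1.43, 2.12], [-1.02, 1.25], [-3.03, 1.67], [-3.05, -0], [-3.03, 3.03]. Speed limits (rad/s): [2.39, 2.39, 3.01, 3.14, 3.14, 3.14].

### API

Orientations are given as [roll, pitch, yaw] about the fixed x, y, z axes, in that order (R = Rz(yaw) Ry(pitch) Rx(roll)).
In Python, from station import get_state, grab_frame, calibration, job_done, find_in, mark_of, tip_reach gives the robot as it stands.
- The arm moves only by the shell command python3 -m handwheel 'ROWS' [OPENING] [FORCE]. ROWS is JSON, a list of rows, each an object with "delta_pos": the shift along the world's x, y, z in units of 30 mm (1.0 is 30 mm), a list of three; "dr": the turn, a rotation vector about the world's x, y, z in degrees, a list of three. In form: [{"delta_pos": [tx, ty, tz], "dr": [rx, ry, rz]}, ...]. A call has 1 to 10 rows; each row shifts and turns the commanded pose from where the row before left it; what a row does not reach is not made up. A row lasts 1/10 s, in which the tool goes at most 50 mm and 8.59 degrees, less where a joint would pass 70% of its speed; a pose out of reach is approached as far as the arm can. A call is refused whole if a number of a shift passes 1 or a number of a turn 8.59, either way. A call with a gripper value outside its range is refused whole. OPENING is the closure, from -1 (fully open) to 1 (shut), set as the call begins (- or left out, the last holds). The fingers move at their own pace and stop on an object; FORCE is the grip in N (left out, the last holds). Time passes only in rows, so rows that do not move let the fingers close. It gives the time, the measured TCP pose, the force, the opening and the grip force at its end, in the units of the state.
- get_state(): the state, without advancing time (a new reading comes with each control period).
- grab_frame(name): name is "scene" or "top"; returns the picture (480x640x3 uint8, red, green, blue); there is no depth.
- calibration(name): a dict with "fx", "fy", "cx", "cy" (pixels), "k1" (the pictures are not rectified: a ray, as slopes to the right and down, at radius r is drawn at 1 + k1 r^2 times it, then the intrinsics apply), "extrinsics" (4x4, takes a point from world to camera coordinates). Camera axes: x right, y down, z forward; pixel columns grow to the right and rows downward; lengths in m; the calibration is good to about 2 mm. A picture is of the moment at which its call begins. calibration takes no time and is no camera call.
- job_done(): hands the job in; it is judged then, once.
Trained networks look in the newest picture that a camera, given by its name, has taken for a name from the list of things; names that differ only in an ending like _2 or _b are one class to them, and where a whole thing is asked for, a point or a joint stands for the part that bears it (a point fixed in the world has none). Each returns a list of dicts, best first, with "conf" (0 to 1); they miss things now and then, are a little off and sometimes report something else, mostly with a low value. They report only what shows in the picture. A call takes as long as a camera call.
- find_in(camera, query): "location" ([column, row] in pixels, amid what is visible of it).
- mark_of(camera, query): "location" ([column, row] in pixels: a listed point, or the origin of a listed thing).
The state is a dict: "t": time; "q": joint angles; "qd": joint speeds; "joint_efforts": joint torques, N m; "eef_pos": TCP position; "ee_rot": TCP orientation; "force": force on the tool from outside, world axes, zero at the start; "moment": the same for the moment, N m; "width": finger opening in m; "gripper_force": force on a finger pad.
Only numpy, scipy, OpenCV 4.12 (cv2) and the standard library are available. Lean on these libraries where they do the work, as an engineer would, in place of code of your own. Each camera call takes 0.05 s, during which the arm holds its last target. There are 200 camera calls.

## Working session

There is one attempt and no reset: what is moved stays moved. The work goes in short steps, Python scripts to look and compute and a shell command to move; the robot and the scene stay as the last step left them, time stands still between calls to the robot, and variables do not carry over. Pictures are saved under pics/ and viewed, at most 10 in all, crops included, and the job is handed in when it is done.

```bash
mkdir -p pics; ls
cat > h.py <<'E'
import numpy as np,cv2
from station import *
from scipy.spatial.transform import Rotation as R
def ray(cam,px):
    c=calibration(cam);K=np.array([[c['fx'],0,c['cx']],[0,c['fy'],c['cy']],[0,0,1]])
    p=cv2.undistortPoints(np.array([[px]],float),K,np.array([c['k1'],0,0,0,0.]))[0,0]
    E=np.array(c['extrinsics']);o=-E[:3,:3].T@E[:3,3];d=E[:3,:3].T@np.array([p[0],p[1],1]);return o,d/np.linalg.norm(d)
def proj(cam,P):
    c=calibration(cam);E=np.array(c['extrinsics']);q=E[:3,:3]@np.asarray(P)+E[:3,3];u=q[:2]/q[2];u=u*(1+c['k1']*(u@u))
    return np.array([c['fx']*u[0]+c['cx'],c['fy']*u[1]+c['cy']])
def tri(a,b):
    A=[];y=[]
    for o,d in (a,b):
        M=np.eye(3)-np.outer(d,d);A.append(M);y.append(M@o)
    P=np.linalg.lstsq(np.vstack(A),np.hstack(y),rcond=None)[0]
    return P,max(np.linalg.norm((np.eye(3)-np.outer(d,d))@(P-o)) for o,d in (a,b))
def atz(cam,px,z):
    o,d=ray(cam,px);return o+d*(z-o[2])/d[2]
def save(n,im): cv2.imwrite('pics/'+n,im[:,:,::-1])
E
python3 - <<'E'
from h import *
print(get_state(), tip_reach)
for c in('scene','top'):
    save(c+'0.png',grab_frame(c))
    o,d=ray(c,(320,240));print(c,o.round(3),d.round(3))
for n in ['guide_face','shoe_edge','stop_face','roller','crank_knob','gauge','gauge_bar','gauge_nose','gauge_handle','mix_cup','siphon_jar','eraser']:
    r={c:mark_of(c,n)[:2] for c in('scene','top')}
    s=n
    for c in r: s+=' '+c+str([(np.round(x['location'],1).tolist(),round(x['conf'],2)) for x in r[c]])
    if r['scene'] and r['top']:
        P,e=tri(ray('scene',r['scene'][0]['location']),ray('top',r['top'][0]['location']));s+=f' {P.round(4)} err{e:.4f}'
    print(s)
E
```

```text
pics
{'t': 0.0, 'q': array([ 1.49310961e+00,  3.59374215e-01,  1.10612930e-02, -3.62140264e-04,
       -1.22411239e+00, -2.88110766e-01]), 'qd': array([ 0.00057734,  0.00058303,  0.00134452, -0.00043631, -0.00013858,
       -0.0016871 ]), 'joint_efforts': array([-2.44351533e-03, -5.82718885e+01,  2.93060392e+01,  6.99701026e+00,
        7.04320759e-03, -1.61723692e-04]), 'eef_pos': array([0.24127553, 0.62984772, 0.21092981]), 'ee_rot': array([ 3.13993407e+00, -1.36504472e-04, -3.65920698e-01]), 'force': array([-0.24833386, -0.00364979, -0.8135539 ]), 'moment': array([0.00614937, 0.02829053, 0.00510548]), 'gripper_force': 0.0, 'width': 0.08763915841589448} 0.019
scene [-0.237 -0.511  0.928] [ 0.636  0.276 -0.72 ]
top [ 0.42  -0.185  0.957] [ 0.094  0.035 -0.995]
guide_face scene[([323.0, 228.4], 0.95)] top[([334.2, 218.8], 0.67)] [ 0.5392 -0.179   0.0835] err0.0010
shoe_edge scene[([337.6, 243.6], 0.58)] top[([357.2, 232.4], 0.81), ([224.8, 285.5], 0.75)] [ 0.5164 -0.2192  0.0808] err0.0016
stop_face scene[([303.0, 255.7], 0.73)] top[([327.5, 261.8], 0.9)] [ 0.4664 -0.1694  0.0725] er
[... 420 characters left out ...]
7)] top[([402.6, 277.3], 0.95)] [ 0.4411 -0.3048  0.0222] err0.0022
gauge_nose scene[([325.0, 317.2], 0.83)] top[([378.0, 306.1], 0.87), ([403.2, 275.2], 0.74)] [ 0.3873 -0.2563  0.0277] err0.0014
gauge_handle scene[([392.2, 288.3], 0.71), ([206.6, 255.8], 0.6)] top[([433.2, 250.4], 0.75)] [ 0.4853 -0.3496  0.0522] err0.0044
mix_cup scene[([202.6, 260.2], 0.74)] top[([224.3, 281.9], 0.62), ([377.7, 303.7], 0.34)] [0.4288 0.0308 0.0008] err0.0021
siphon_jar scene[([236.2, 229.5], 0.91), ([391.4, 285.8], 0.57)] top[([232.4, 228.7], 0.94)] [0.5305 0.0146 0.0037] err0.0003
eraser scene[([398.0, 332.9], 0.76), ([336.8, 245.0], 0.73)] top[([441.1, 283.4], 0.78)] [ 0.4304 -0.3797 -0.0005] err0.0020
```

View pics/scene0.png

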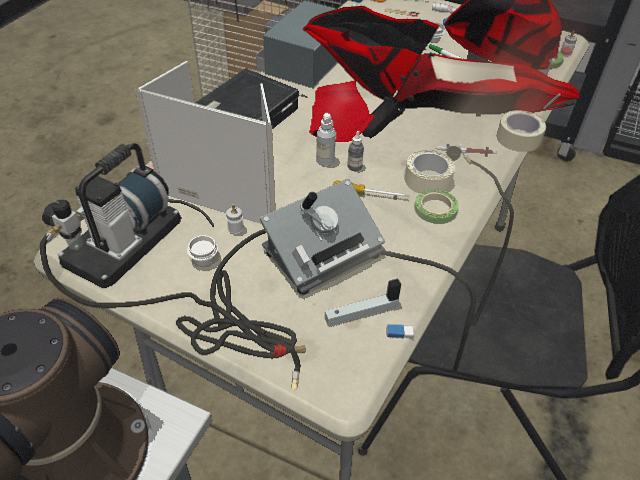

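View pics/top0.png

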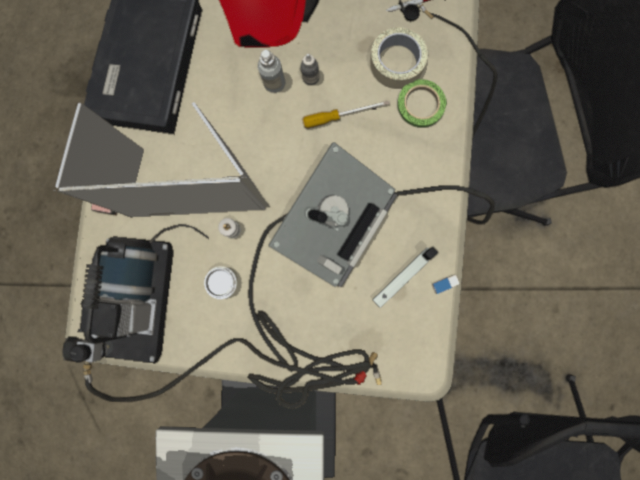

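The pictures show the guide with its crank knob at scene (310,200) / top (316,216) and the stop at top (333,265). The gauge runs from its nose, top (379,303), to its handle, top (433,252). The compressor and screen stand between the start pose and the work, so I'll cross high. First I'll fit the guide frame.

```bash
cat >> h.py <<'E'
def frame(p):
    u=np.array([np.cos(p[2]),np.sin(p[2]),0]);ez=np.array([0,0,1.]);c,s=np.cos(.5),np.sin(.5)
    return np.column_stack([c*u+s*ez,np.cross(ez,u),-s*u+c*ez]),np.array([p[0],p[1],.072])
E
python3 - <<'E'
from h import *
from scipy.optimize import least_squares
K=np.array([3+55*np.cos(.75),55*np.sin(.75),55])/1e3
obs=[('guide_face',(0,0,0),'scene',(323,228.4)),('guide_face',(0,0,0),'top',(334.2,218.8)),
('s',(-.038,0,.021),'scene',(337.6,243.6)),('s',(-.038,0,.021),'top',(357.2,232.4)),
('t',(-.028,.07,.012),'scene',(303,255.7)),('t',(-.028,.07,.012),'top',(327.5,261.8)),
('k',K,'scene',(310.4,197.9)),('k',K,'top',(314.5,217.2)),('r',(.018,0,0),'top',(328.3,213.8))]
def f(p):
    M,o=frame(p);return np.concatenate([proj(c,o+M@np.array(L))-px for _,L,c,px in obs])
r=least_squares(f,[.54,-.18,.95],loss='soft_l1',f_scale=2)
print(r.x.round(4));print(f(r.x).reshape(-1,2).round(1).tolist())
# gauge fit
obs2=[((0,0,0),'scene',(361.4,310.5)),((0,0,0),'top',(401.7,276.7)),((0,0,.012),'top',(402.6,277.3)),((0,0,.012),'scene',(362.9,306.8)),
((0,.07,.012),'scene',(325,317.2)),((0,.07,.012),'top',(378,306.1)),((0,-.06,.047),'scene',(392.2,288.3)),((0,-.06,.047),'top',(433.2,250.4))]
def g(p):
    M=R.from_euler('z',p[2]).as_matrix();o=np.array([p[0],p[1],0]);return np.concatenate([proj(c,o+M@np.array(L))-px for L,c,px in obs2])
r2=least_squares(g,[.44,-.30,.8],loss='soft_l1',f_scale=2);print(r2.x.round(4),g(r2.x).reshape(-1,2).round(1).tolist())
M=R.from_euler('z',r2.x[2]).as_matrix();print('handle',np.array([*r2.x[:2],0])+M@[0,-.06,.047])
F,o=frame(r.x);print(F.round(3).tolist());print('knob',o+F@K)
E
python3 -m handwheel '[{"delta_pos":[0.5,0,1],"dr":[0,0,0]},{"delta_pos":[0.6,-0.5,1],"dr":[0,0,0]},{"delta_pos":[0.6,-0.8,1],"dr":[0,0,0]},{"delta_pos":[0.6,-1,1],"dr":[0,0,0]},{"delta_pos":[0.6,-1,1],"dr":[0,0,0]},{"delta_pos":[0.6,-1,0.3],"dr":[0,0,0]},{"delta_pos":[0.6,-1,0],"dr":[0,0,0]},{"delta_pos":[0.6,-1,0],"dr":[0,0,0]},{"delta_pos":[0.5,-1,0],"dr":[0,0,0]},{"delta_pos":[0.5,-1,0],"dr":[0,0,0]}]' -1
```

```text
[ 0.5444 -0.1804  0.9854]
[[1.1, 2.7], [1.4, -2.3], [-1.4, 1.4], [-0.8, -2.2], [-2.0, -0.2], [0.2, -2.2], [-5.8, 10.5], [1.9, 8.6], [-0.3, -3.1]]
[ 0.4436 -0.3046  0.8019] [[-0.1, 2.7], [0.3, -1.0], [0.2, -1.7], [-1.2, 2.5], [1.7, 2.7], [-1.6, -3.2], [0.7, 0.3], [-4.6, 0.6]]
handle [ 0.48670723 -0.34633531  0.047     ]
[[0.485, -0.834, -0.265], [0.731, 0.552, -0.4], [0.479, 0.0, 0.878]]
knob [ 0.51951744 -0.15006117  0.14099879]
t: 2.3
eef_pos: [0.4129, 0.38, 0.371]
ee_rot: [-3.141, -0.0, -0.366]
force: [0.9, 0.5, 0.5]
width: 0.0876
gripper_force: 0.0
```

```bash
python3 -m handwheel '[{"delta_pos":[0.2,-1,0],"dr":[0,0,-2.3]},{"delta_pos":[0.2,-1,0],"dr":[0,0,-2.3]},{"delta_pos":[0.2,-1,0],"dr":[0,0,-2.3]},{"delta_pos":[0.2,-1,0],"dr":[0,0,-2.3]},{"delta_pos":[0.2,-1,0],"dr":[0,0,-2.3]},{"delta_pos":[0.2,-1,0],"dr":[0,0,-2.3]},{"delta_pos":[0.2,-1,0],"dr":[0,0,-2.3]},{"delta_pos":[0.2,-1,0],"dr":[0,0,-2.3]},{"delta_pos":[0.2,-1,0],"dr":[0,0,-2.3]},{"delta_pos":[0.2,-1,0],"dr":[0,0,-2.4]}]' -1
python3 -m handwheel '[{"delta_pos":[0,-1,0],"dr":[0,0,0]},{"delta_pos":[0,-1,0],"dr":[0,0,0]},{"delta_pos":[0,-1,0],"dr":[0,0,0]},{"delta_pos":[0,-1,0],"dr":[0,0,0]},{"delta_pos":[0,-1,0],"dr":[0,0,0]},{"delta_pos":[0,-1,0],"dr":[0,0,0]},{"delta_pos":[0,-1,-0.5],"dr":[0,0,0]},{"delta_pos":[0,-1,-1],"dr":[0,0,0]},{"delta_pos":[0.2,-1,-1],"dr":[0,0,0]},{"delta_pos":[0.2,-1,-1],"dr":[0,0,0]}]'
```

```text
t: 3.3
eef_pos: [0.4724, 0.0801, 0.3711]
ee_rot: [-3.141, -0.0, -0.77]
force: [0.6, -0.3, -0.5]
width: 0.0872
gripper_force: 0.0
t: 4.3
eef_pos: [0.4844, -0.22, 0.2653]
ee_rot: [-3.141, -0.001, -0.769]
force: [-0.2, -0.3, -0.2]
width: 0.0878
gripper_force: 0.0
```

```bash
python3 -m handwheel '[{"delta_pos":[0,-1,-1],"dr":[0,0,0]},{"delta_pos":[0.1,-1,-1],"dr":[0,0,0]},{"delta_pos":[0,-1,-1],"dr":[0,0,0]},{"delta_pos":[0,-1,-1],"dr":[0,0,0]},{"delta_pos":[0,-0.2,-1],"dr":[0,0,0]},{"delta_pos":[0,0,-0.2],"dr":[0,0,0]}]'
python3 - <<'E'
from h import *
s=grab_frame('scene');t=grab_frame('top')
save('a.png',np.hstack([cv2.resize(s[220:370,300:450],(400,400)),cv2.resize(t[200:330,350:480],(400,400))]))
for n in['gauge_handle','gauge_nose','crank_knob']:
  for c in('scene','top'):print(n,c,[(np.round(x['location'],1).tolist(),round(x['conf'],2)) for x in mark_of(c,n)[:2]])
E
```

```text
t: 4.9
eef_pos: [0.4849, -0.3448, 0.106]
ee_rot: [3.139, 0.006, -0.771]
force: [-0.7, 0.1, -0.5]
width: 0.0877
gripper_force: 0.0
gauge_handle scene [([389.5, 286.2], 0.83)]
gauge_handle top [([429.9, 252.4], 0.62)]
gauge_nose scene [([327.2, 318.2], 0.76), ([319.9, 219.9], 0.38)]
gauge_nose top [([374.6, 304.4], 0.79)]
crank_knob scene [([311.6, 201.3], 0.61)]
crank_knob top []
```

View pics/a.png

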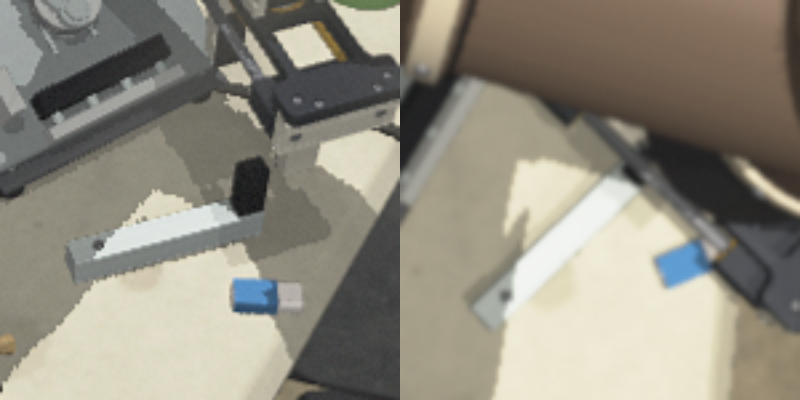

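The scene crop (left) shows the open fingers above the handle block at about crop (250,185). The top crop shows the far finger beside the eraser, so I'll close halfway before descending.

```bash
python3 -m handwheel '[{"delta_pos":[0.05,-0.05,0],"dr":[0,0,0]},{"delta_pos":[0,0,0],"dr":[0,0,0]},{"delta_pos":[0,0,0],"dr":[0,0,0]},{"delta_pos":[0,0,-0.5],"dr":[0,0,0]},{"delta_pos":[0,0,-0.5],"dr":[0,0,0]},{"delta_pos":[0,0,-0.5],"dr":[0,0,0]},{"delta_pos":[0,0,-0.4],"dr":[0,0,0]},{"delta_pos":[0,0,0],"dr":[0,0,0]}]' 0 40
python3 -m handwheel '[{"delta_pos":[0,0,0],"dr":[0,0,0]},{"delta_pos":[0,0,0],"dr":[0,0,0]},{"delta_pos":[0,0,0],"dr":[0,0,0]},{"delta_pos":[0,0,0],"dr":[0,0,0]},{"delta_pos":[0,0,0],"dr":[0,0,0]}]' 1 40
```

```text
t: 6.1
eef_pos: [0.4878, -0.3457, 0.0511]
ee_rot: [3.14, 0.003, -0.769]
force: [-1.3, 0.7, 0.3]
width: 0.0441
gripper_force: 0.0
t: 6.6
eef_pos: [0.4891, -0.3462, 0.0532]
ee_rot: [-3.141, -0.001, -0.769]
force: [0.4, -0.1, -0.2]
width: 0.009
gripper_force: 0.0
```

Run:
```python
from h import *
s=grab_frame('scene');t=grab_frame('top')
save('b.png',np.hstack([cv2.resize(s[240:340,320:420],(400,400)),cv2.resize(t[220:320,360:460],(400,400))]))
print(get_state()['width'],get_state()['eef_pos'])
for n in['gauge_handle','gauge_nose','gauge_bar','gauge']:
  r=[mark_of(c,n)[:1] for c in('scene','top')]
  print(n,[(np.round(x['location'],1).tolist(),round(x['conf'],2)) for q in r for x in q])
  if all(r):print(tri(ray('scene',r[0][0]['location']),ray('top',r[1][0]['location'])))
```

```text
0.002578310054455566 [ 0.48901379 -0.34621765  0.05305661]
gauge_handle [([390.4, 288.9], 0.85)]
gauge_nose [([325.3, 319.4], 0.66), ([379.5, 305.7], 0.61)]
(array([ 0.38728492, -0.25840533,  0.02241414]), np.float64(0.0026351680548968763))
gauge_bar [([363.8, 308.1], 0.69), ([404.3, 278.7], 0.66)]
(array([ 0.43853762, -0.30770568,  0.02301197]), np.float64(0.0020355757197014746))
gauge [([362.1, 310.0], 0.95), ([402.1, 276.8], 0.91)]
(array([ 0.44195162, -0.30453476,  0.01157799]), np.float64(0.001371307081161746))
```

View pics/b.png

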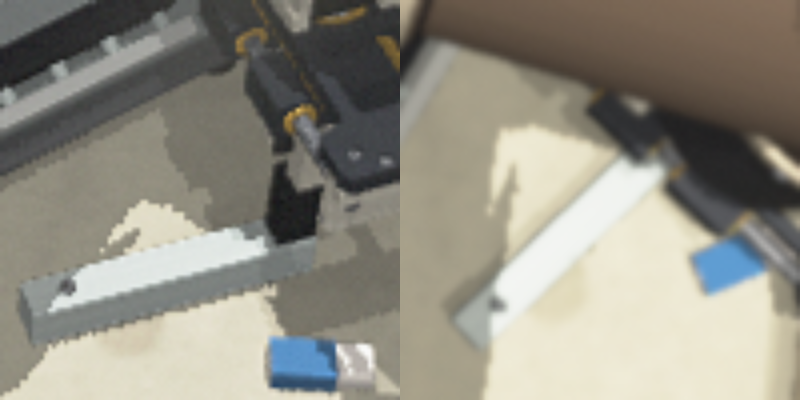

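Run:
```python
from h import *
T=get_state()['eef_pos'];print('tcp',proj('scene',T),proj('top',T), 'tips',proj('scene',T-[0,0,.019]))
p=[.4436,-.3046,.8019]
M=R.from_euler('z',p[2]).as_matrix()
for dx,dy in((0,0),(-.005,.005),(-.01,.01)):
  o=np.array([p[0]+dx,p[1]+dy,0])
  for nm,L in dict(noseTopL=(-.01,.07,.024),noseTopR=(.01,.07,.024),noseBotL=(-.01,.07,0),endTop=(-.01,-.07,.024),endBot=(-.01,-.07,0),hBot=(-.008,-.05,.024),hBotEnd=(-.008,-.07,.024)).items():
    P=o+M@np.array(L);a=proj('scene',P);b=proj('top',P)
    print(dx,nm,'crop',((a-[320,240])*4).round(),((b-[360,220])*4+[400,0]).round())
```

```text
tcp [393.57851913 285.74239616] [429.06675048 249.46937305] tips [392.49390903 292.28974631]
0 noseTopL crop [ 36. 320.] [483. 348.]
0 noseTopR crop [ 19. 287.] [452. 317.]
0 noseBotL crop [ 34. 352.] [479. 346.]
0 endTop crop [315. 236.] [696. 127.]
0 endBot crop [310. 268.] [687. 131.]
0 hBot crop [274. 244.] [663. 155.]
0 hBotEnd crop [313. 233.] [693. 124.]
-0.005 noseTopL crop [ 21. 325.] [472. 359.]
-0.005 noseTopR crop [  5. 291.] [441. 328.]
-0.005 noseBotL crop [ 20. 356.] [468. 357.]
-0.005 endTop crop [301. 240.] [685. 138.]
-0.005 endBot crop [296. 272.] [676. 141.]
-0.005 hBot crop [261. 248.] [652. 166.]
-0.005 hBotEnd crop [300. 237.] [682. 135.]
-0.01 noseTopL crop [  6. 329.] [461. 370.]
-0.01 noseTopR crop [-10. 295.] [430. 339.]
-0.01 noseBotL crop [  5. 360.] [458. 367.]
-0.01 endTop crop [288. 244.] [675. 149.]
-0.01 endBot crop [282. 276.] [666. 152.]
-0.01 hBot crop [247. 252.] [641. 177.]
-0.01 hBotEnd crop [286. 241.] [671. 146.]
```

```bash
cat >> h.py <<'E'
def box(im,cam,M,o,lo,hi,col,s,off):
    c=np.array([[x,y,z] for x in(lo[0],hi[0]) for y in(lo[1],hi[1]) for z in(lo[2],hi[2])])
    q=[tuple(int(v) for v in ((proj(cam,o+M@k)-off)*s)) for k in c]
    for i in range(8):
        for j in(1,2,4):
            if not i&j: cv2.line(im,q[i],q[i|j],col,1,cv2.LINE_AA)
def crop(cam,x0,y0,w,h,s):
    return cv2.resize(grab_frame(cam)[y0:y0+h,x0:x0+w],None,fx=s,fy=s,interpolation=cv2.INTER_CUBIC)
E
python3 - <<'E'
from h import *
st=get_state();T=st['eef_pos'];MT=R.from_euler('xyz',st['ee_rot']).as_matrix();print(T)
p=[.4436,-.3046,.8019];M=R.from_euler('z',p[2]).as_matrix();o=np.array([*p[:2],0])
A=[]
for c,(x,y) in dict(scene=(350,225),top=(380,200)).items():
    im=crop(c,x,y,80,110,5)
    box(im,c,M,o,(-.008,-.07,.024),(.008,-.05,.067),(255,0,0),5,[x,y])
    box(im,c,MT,T,(-.0095,-.002,-.019),(.0095,.002,.019),(0,255,0),5,[x,y]);A.append(im)
save('c.png',np.hstack(A))
E
```

```text
[ 0.48893274 -0.34617904  0.052834  ]
```

View pics/c.png

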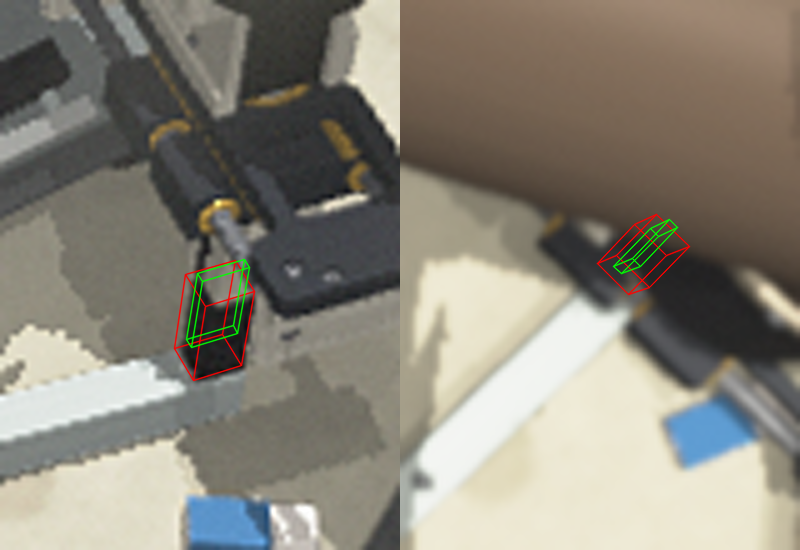

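Run:
```python
from h import *
st=get_state();T=st['eef_pos'];MT=R.from_euler('xyz',st['ee_rot']).as_matrix();print(st['q'],st['width'])
p=[.4436,-.3046,.8019];M=R.from_euler('z',p[2]).as_matrix();o=np.array([*p[:2],0])
A=[]
for c,(x,y) in dict(scene=(330,170),top=(360,180)).items():
    im=crop(c,x,y,133,150,3)
    box(im,c,M,o,(-.008,-.07,.024),(.008,-.05,.067),(255,0,0),3,[x,y])
    box(im,c,MT,T,(-.0095,-.021,-.019),(.0095,.021,.019),(0,255,0),3,[x,y])
    box(im,c,MT,T,(-.039,-.0965,-.1),(.039,.0965,-.047),(255,255,0),3,[x,y]);A.append(im)
save('d.png',np.hstack(A))
```

```text
[-2.90188050e-01  3.81873989e-01 -3.54844368e-01 -1.40743335e-05
 -8.34114095e-01  1.09202851e+00] 0.0003683792172184972
```

View pics/d.png

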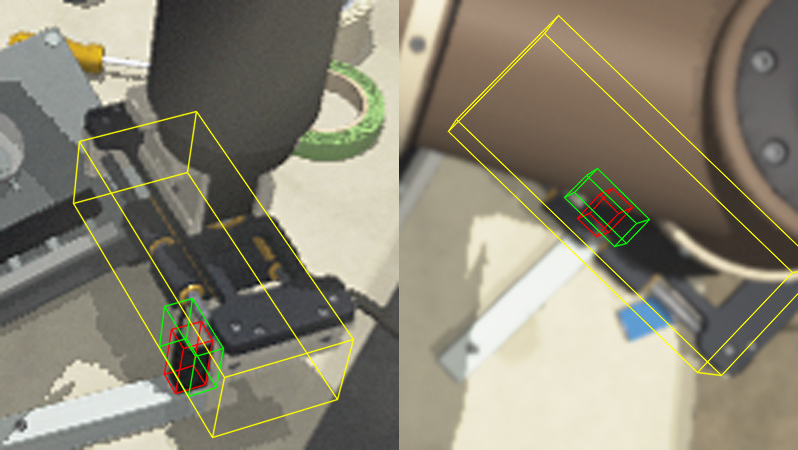

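```bash
python3 - <<'E'
from h import *
for P in [(.454,-.377,.087),(.454,-.377,.117),(.515,-.313,.087),(.515,-.313,.117)]:
    print(P,((proj('scene',P)-[300,220])*400/150).round(),((proj('top',P)-[350,200])*400/130+[400,0]).round())
E
python3 -m handwheel '[{"delta_pos":[0,0,1],"dr":[0,0,0]},{"delta_pos":[0,0,1],"dr":[0,0,0]},{"delta_pos":[0,0,1],"dr":[0,0,0]},{"delta_pos":[0,0,0],"dr":[0,0,0]}]'
python3 - <<'E'
from h import *
print(get_state()['eef_pos'],get_state()['width'])
st=get_state();T=st['eef_pos'];MT=R.from_euler('xyz',st['ee_rot']).as_matrix()
x,y=340,170;im=crop('scene',x,y,133,150,4);box(im,'scene',MT,T,(-.0095,-.021,-.019),(.0095,.021,.019),(0,255,0),4,[x,y]);save('e.png',im)
E
```

```text
(0.454, -0.377, 0.087) [281. 195.] [710. 211.]
(0.454, -0.377, 0.117) [287. 165.] [722. 209.]
(0.515, -0.313, 0.087) [222. 101.] [594. 100.]
(0.515, -0.313, 0.117) [227.  71.] [602.  94.]
t: 7.7
eef_pos: [0.4914, -0.3474, 0.1476]
ee_rot: [-3.139, -0.007, -0.768]
force: [-0.1, 0.3, 0.2]
width: 0.0003
gripper_force: 0.0
[ 0.49143764 -0.34743843  0.14759879] 0.00030483797556103763
```

View pics/e.png

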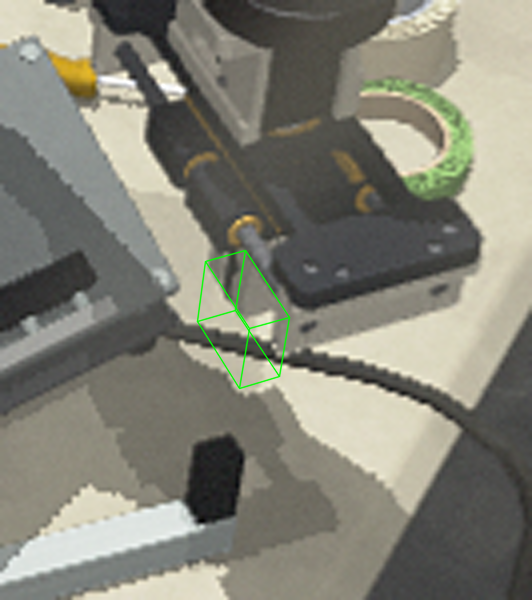

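```bash
H="python3 -m handwheel"
$H '[{"delta_pos":[0.5,-0.5,0],"dr":[0,0,0]},{"delta_pos":[0.5,-0.5,0],"dr":[0,0,0]},{"delta_pos":[0,0,-1],"dr":[0,0,0]},{"delta_pos":[0,0,-1],"dr":[0,0,0]},{"delta_pos":[0,0,-0.6],"dr":[0,0,0]},{"delta_pos":[0,0,0],"dr":[0,0,0]}]'
$H '[{"delta_pos":[0,0,-0.15],"dr":[0,0,0]},{"delta_pos":[0,0,-0.15],"dr":[0,0,0]},{"delta_pos":[0,0,0],"dr":[0,0,0]}]'|grep -E "pos|force: \["
$H '[{"delta_pos":[0,0,-0.1],"dr":[0,0,0]},{"delta_pos":[0,0,-0.1],"dr":[0,0,0]}]'|grep -E "pos|force: \["
python3 - <<'E'
from h import *
st=get_state();T=st['eef_pos'];MT=R.from_euler('xyz',st['ee_rot']).as_matrix();print(st)
A=[]
for c,(x,y) in dict(scene=(340,200),top=(380,190)).items():
    im=crop(c,x,y,100,120,4);box(im,c,MT,T,(-.0095,-.021,-.019),(.0095,.021,.019),(0,255,0),4,[x,y]);A.append(im)
save('f.png',np.hstack(A))
E
```

```text
t: 8.35
eef_pos: [0.5163, -0.375, 0.0607]
ee_rot: [3.139, 0.007, -0.77]
force: [-1.1, 1.0, -0.6]
width: -0.0
gripper_force: 0.0
eef_pos: [0.5191, -0.3762, 0.0561]
force: [0.2, 0.5, -0.1]
eef_pos: [0.5193, -0.3763, 0.0504]
force: [0.2, -0.8, -0.8]
{'t': 8.85, 'q': array([-3.23310384e-01,  4.42324553e-01, -2.59718624e-01,  1.96270823e-05,
       -8.67490363e-01,  1.12516330e+00]), 'qd': array([-0.00143457,  0.03663446, -0.03154714, -0.00205399,  0.06206986,
        0.00132571]), 'joint_efforts': array([ 4.63354925e-03, -5.94454157e+01,  2.40738791e+01,  5.64739689e+00,
       -2.07984162e-02,  4.17415367e-05]), 'eef_pos': array([ 0.51933264, -0.376298  ,  0.0503805 ]), 'ee_rot': array([-3.14106188e+00, -1.14591928e-03, -7.68931030e-01]), 'force': array([ 0.16871559, -0.79177147, -0.8256672 ]), 'moment': array([0.00877448, 0.06323473, 0.04128248]), 'gripper_force': 0.0, 'width': 0.0005705724270957255}
```

View pics/f.png

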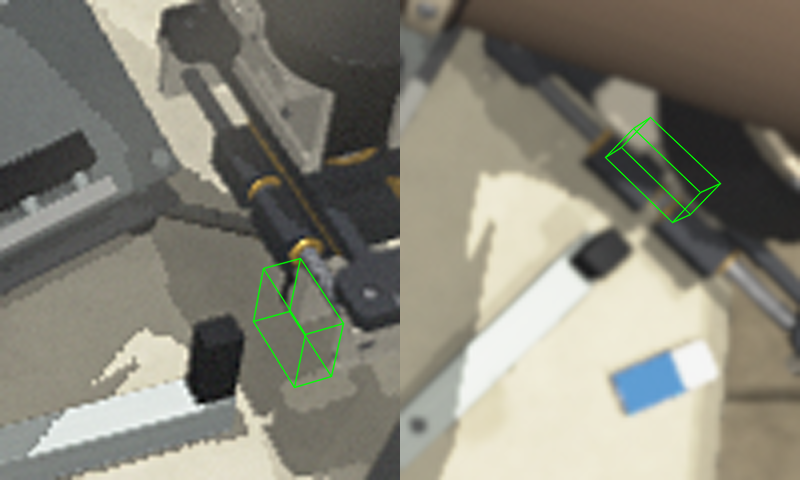

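Run:
```python
from h import *
# top face centre of handle, bar nose corners
top=lambda x,y:(380+(x-400)/4,190+y/4); sc=lambda x,y:(340+x/4,200+y/4)
print('handle top',tri(ray('scene',sc(215,329)),ray('top',top(602,253))),atz('top',top(602,253),.067),atz('scene',sc(215,329),.067))
# handle-end near bottom corner of the bar top
print('bar end', atz('scene',sc(235,405),.024))
for n in('gauge_handle','gauge_nose','gauge_bar','gauge'):
  r=[mark_of(c,n)[:1] for c in('scene','top')]
  if all(r):
    print(n,[q[0]['location'] for q in r],tri(ray('scene',r[0][0]['location']),ray('top',r[1][0]['location'])))
p=[.4436,-.3046,.8019];M=R.from_euler('z',p[2]).as_matrix();o=np.array([*p[:2],0]);print('model handle top',o+M@[0,-.06,.067])
```

```text
handle top (array([ 0.48140416, -0.34625834,  0.07073702]), np.float64(0.0009158498194150031)) [ 0.48125766 -0.34609633  0.067     ] [ 0.48507579 -0.34631751  0.067     ]
bar end [ 0.48183709 -0.36214534  0.024     ]
gauge_handle [[392.2, 288.2], [430.2, 255.7]] (array([ 0.47750792, -0.34702383,  0.05871728]), np.float64(9.039264361845218e-06))
gauge_nose [[205.1, 261.1], [376.0, 305.9]] (array([ 0.33372708, -0.16916835,  0.22106073]), np.float64(0.09314694273943883))
gauge_bar [[362.8, 307.8], [403.3, 275.5]] (array([ 0.44393112, -0.30550073,  0.01653317]), np.float64(0.0006856700162930426))
model handle top [ 0.48672071 -0.34632055  0.067     ]
```

```bash
python3 - <<'E'
from h import *
top=lambda x,y:(380+(x-400)/4,190+y/4); sc=lambda x,y:(340+x/4,200+y/4)
for P in [(.5193,-.3763,.0504),(.5193,-.3763,.0314),(.5193,-.3763,.0974),(.5193,-.3763,.0814)]:
    print(P,((proj('scene',P)-[340,200])*4).round(),((proj('top',P)-[380,190])*4+[400,0]).round())
for s in((310,350),(315,320),(310,300)):
  for t in ((655,205),(660,215)):print(s,t,tri(ray('scene',sc(*s)),ray('top',top(*t))))
# knuckle rings: scene (262,187),(305,247); top (600,140),(652,198)?
E
H="python3 -m handwheel"
for i in 1 ; do $H '[{"delta_pos":[0,0,-0.15],"dr":[0,0,0]},{"delta_pos":[0,0,-0.15],"dr":[0,0,0]},{"delta_pos":[0,0,0],"dr":[0,0,0]}]' |grep -E "pos|force: \["; done
```

```text
(0.5193, -0.3763, 0.0504) [298. 323.] [662. 171.]
(0.5193, -0.3763, 0.0314) [292. 349.] [653. 175.]
(0.5193, -0.3763, 0.0974) [311. 255.] [685. 159.]
(0.5193, -0.3763, 0.0814) [306. 279.] [677. 163.]
(310, 350) (655, 205) (array([ 0.5072616 , -0.38032712,  0.04443575]), np.float64(0.0065081953639867735))
(310, 350) (660, 215) (array([ 0.50222516, -0.38122249,  0.05042058]), np.float64(0.006455933464850519))
(315, 320) (655, 205) (array([ 0.50617283, -0.37793044,  0.06539595]), np.float64(0.008595049843871664))
(315, 320) (660, 215) (array([ 0.50125656, -0.37882188,  0.07110671]), np.float64(0.00853013207924677))
(310, 300) (655, 205) (array([ 0.50469181, -0.37459487,  0.07929086]), np.float64(0.008121773319305364))
(310, 300) (660, 215) (array([ 0.49986155, -0.37549413,  0.08482264]), np.float64(0.008060951728958592))
eef_pos: [0.5183, -0.3759, 0.0398]
force: [-0.2, 0.1, 0.1]
```

```bash
H="python3 -m handwheel"
$H '[{"delta_pos":[0,0,-0.15],"dr":[0,0,0]},{"delta_pos":[0,0,-0.15],"dr":[0,0,0]},{"delta_pos":[0,0,-0.1],"dr":[0,0,0]}]' |grep -E "pos|force: \["
for i in 1 2 3 4; do python3 -c "
from station import *
import sys
f=get_state()['force'];sys.exit(abs(f[2])>6)" && $H '[{"delta_pos":[0,0,-0.1],"dr":[0,0,0]}]' |grep -E "pos|force: \["; done
```

```text
eef_pos: [0.5187, -0.3761, 0.0282]
force: [1.5, -0.1, -0.2]False
False
False
False
```

```bash
H="python3 -m handwheel"
$H '[{"delta_pos":[0,0,-0.1],"dr":[0,0,0]},{"delta_pos":[0,0,-0.1],"dr":[0,0,0]}]' |grep -E "pos|force: \["
$H '[{"delta_pos":[0,0,-0.1],"dr":[0,0,0]}]' |grep -E "pos|force: \["
$H '[{"delta_pos":[0,0,-0.05],"dr":[0,0,0]}]' |grep -E "pos|force: \["
```

```text
eef_pos: [0.5189, -0.3762, 0.0226]
force: [-0.5, 1.4, 0.7]
eef_pos: [0.519, -0.3762, 0.0196]
force: [-0.2, 0.4, 0.9]
eef_pos: [0.5188, -0.3761, 0.018]
force: [-1.0, -0.2, -0.3]
```

```bash
H="python3 -m handwheel"
for s in 1 2 3 4 5 6 7 8; do
$H '[{"delta_pos":[0,0,-0.1],"dr":[0,0,0]}]' >o.txt; grep -E "pos|force: \[" o.txt|tr '\n' ' '; python3 -c "
import re,sys
f=eval(re.search(r'force: (\[.*?\])',open('o.txt').read())[1]);sys.exit(1 if abs(f[2])>4 else 0)" || break; done
```

```text
eef_pos: [0.5191, -0.3763, 0.0154] force: [-0.1, -0.4, 0.1] eef_pos: [0.519, -0.3762, 0.0123] force: [0.1, -0.1, 0.0] eef_pos: [0.519, -0.3762, 0.0091] force: [-0.6, -0.2, -0.4] eef_pos: [0.5189, -0.3762, 0.0061] force: [-1.1, 0.7, -0.1] eef_pos: [0.5189, -0.3762, 0.0031] force: [0.2, 0.3, 0.8] eef_pos: [0.5189, -0.3762, 0.0001] force: [0.0, -0.8, 0.4] eef_pos: [0.5189, -0.3762, -0.0029] force: [-0.3, -0.1, -0.4] eef_pos: [0.519, -0.3762, -0.0059] force: [0.0, 0.6, 0.7]
```

```bash
H="python3 -m handwheel"
for s in 1 2 3 4 5 6 7 8 9 10; do
$H '[{"delta_pos":[0,0,-0.07],"dr":[0,0,0]}]' >o.txt; grep -E "pos|force: \[" o.txt|tr '\n' ' '; python3 -c "
import re,sys
f=eval(re.search(r'force: (\[.*?\])',open('o.txt').read())[1]);sys.exit(1 if abs(f[2])>4 else 0)" || break; done
```

```text
eef_pos: [0.5189, -0.3762, -0.0081] force: [0.0, 0.3, 0.3] eef_pos: [0.5189, -0.3762, -0.01] force: [0.2, 0.0, 0.2] eef_pos: [0.519, -0.3762, -0.0121] force: [0.4, -0.1, -0.3] eef_pos: [0.519, -0.3762, -0.0142] force: [-0.6, 1.3, 0.5] eef_pos: [0.5191, -0.3763, -0.0145] force: [-7.4, 8.7, 31.3]
```

The reported TCP height is off. With the fingers shut, the tips met the table at a reported z of -14.5 mm, so the real height is about 33 mm more than reported. That explains the missed handle, which the fingers closed above. I'll grasp again with that correction.

```bash
H="python3 -m handwheel"
$H '[{"delta_pos":[0,0,1],"dr":[0,0,0]},{"delta_pos":[0,0,1],"dr":[0,0,0]},{"delta_pos":[0,0,0.8],"dr":[0,0,0]},{"delta_pos":[-0.5,0.5,0],"dr":[0,0,0]},{"delta_pos":[-0.5,0.5,0],"dr":[0,0,0]},{"delta_pos":[-0.1,0,0],"dr":[0,0,0]},{"delta_pos":[0,0,0],"dr":[0,0,0]}]' 0
$H '[{"delta_pos":[0,0,-0.5],"dr":[0,0,0]},{"delta_pos":[0,0,-0.5],"dr":[0,0,0]},{"delta_pos":[0,0,-0.5],"dr":[0,0,0]},{"delta_pos":[0,0,-0.25],"dr":[0,0,0]},{"delta_pos":[0,0,0],"dr":[0,0,0]}]'
python3 - <<'E'
from station import *
s=get_state();print(s['eef_pos'],s['force'],s['t'])
E
```

```text
t: 12.35
eef_pos: [0.4859, -0.3462, 0.0683]
ee_rot: [-3.141, -0.001, -0.768]
force: [0.7, -0.4, 0.4]
width: 0.0433
gripper_force: 0.0
t: 12.85
eef_pos: [0.4855, -0.3463, 0.014]
ee_rot: [3.141, 0.002, -0.769]
force: [-0.8, -0.2, -0.2]
width: 0.0439
gripper_force: 0.0
[ 0.48554093 -0.34627171  0.01404445] [-0.75368267 -0.20954244 -0.2436805 ] 12.85
```

```bash
H="python3 -m handwheel"
$H '[{"delta_pos":[0,0,0],"dr":[0,0,0]},{"delta_pos":[0,0,0],"dr":[0,0,0]},{"delta_pos":[0,0,0],"dr":[0,0,0]},{"delta_pos":[0,0,0],"dr":[0,0,0]}]' 1 15
python3 - <<'E'
from h import *
for n in('gauge_handle','gauge_nose','gauge_bar','gauge'):
  r=[mark_of(c,n)[:1] for c in('scene','top') if grab_frame(c) is not None]
  if all(r):
    print(n,[q[0]['location'] for q in r],tri(ray('scene',r[0][0]['location']),ray('top',r[1][0]['location'])))
E
```

```text
t: 13.25
eef_pos: [0.4863, -0.3464, 0.016]
ee_rot: [-3.141, -0.001, -0.769]
force: [-0.4, -0.1, 0.6]
width: 0.017
gripper_force: 0.3
gauge_handle [[392.1, 286.9], [424.6, 251.8]] (array([ 0.48630303, -0.3415008 ,  0.04938813]), np.float64(0.0029591731791548267))
gauge_nose [[393.3, 286.9], [374.6, 305.0]] (array([ 0.41014711, -0.30254241,  0.12012548]), np.float64(0.06014923172321446))
gauge_bar [[359.5, 305.7], [403.1, 276.1]] (array([ 0.44156891, -0.30197558,  0.02394158]), np.float64(0.001755122522962872))
```

```bash
H="python3 -m handwheel"
$H '[{"delta_pos":[0,0,0],"dr":[0,0,0]},{"delta_pos":[0,0,0],"dr":[0,0,0]},{"delta_pos":[0,0,0],"dr":[0,0,0]},{"delta_pos":[0,0,0.1],"dr":[0,0,0]},{"delta_pos":[0,0,0.3],"dr":[0,0,0]},{"delta_pos":[0,0,0.6],"dr":[0,0,0]},{"delta_pos":[0,0,1],"dr":[0,0,0]},{"delta_pos":[0,0,1],"dr":[0,0,0]},{"delta_pos":[0,0,1],"dr":[0,0,0]},{"delta_pos":[0,0,0],"dr":[0,0,0]}]' 1 60
python3 - <<'E'
from h import *
print(get_state()['moment'])
for n in('gauge_handle','gauge_nose','gauge_bar','gauge'):
  r=[mark_of(c,n)[:1] for c in('scene','top') if grab_frame(c) is not None]
  if all(r):
    print(n,[q[0]['location'] for q in r],tri(ray('scene',r[0][0]['location']),ray('top',r[1][0]['location'])))
E
```

```text
t: 15.05
eef_pos: [0.4884, -0.3473, 0.1404]
ee_rot: [-3.139, -0.007, -0.768]
force: [0.5, -0.2, -2.2]
width: 0.0157
gripper_force: 60.0
[-0.1246908  -0.21245419  0.03027649]
gauge_handle [[400.7, 238.1], [439.2, 246.0]] (array([ 0.48611598, -0.34228081,  0.17874752]), np.float64(0.0032688618523726352))
gauge_nose [[327.2, 277.8], [382.3, 308.9]] (array([ 0.38720165, -0.25581707,  0.13684789]), np.float64(9.000365854818912e-05))
gauge_bar [[363.7, 264.4], [413.2, 275.8]] (array([ 0.43909547, -0.30272635,  0.14132467]), np.float64(0.0021599068128918828))
gauge [[363.4, 266.0], [412.3, 274.7]] (array([ 0.44093933, -0.30207769,  0.13504154]), np.float64(0.002310440956022399))
```

```bash
cat > fit.py <<'E'
from h import *
from scipy.optimize import least_squares
import json
g={'guide_face':(0,0,0),'shoe_edge':(-.038,0,.021),'stop_face':(-.028,.07,.012),'crank_knob':None}
b=['mix_cup','siphon_jar','eraser']
ref={'guide_face':((323,228.4),(334.2,218.8)),'shoe_edge':((337.6,243.6),(357.2,232.4)),'stop_face':((303,255.7),(327.5,261.8)),'crank_knob':((310.4,199),(316,217)),
'mix_cup':((202.6,260.2),(224.3,281.9)),'siphon_jar':((236.2,229.5),(232.4,228.7)),'eraser':((398,332.9),(441.1,283.4))}
obs=[(n,c,ref[n][i]) for n in ref for i,c in enumerate(('scene','top'))]
for k in range(2):
  for i,c in enumerate(('scene','top')):
    grab_frame(c)
    for n in ref:
      if n in b and k: continue
      for x in mark_of(c,n)[:2]:
        if np.linalg.norm(np.subtract(x['location'],ref[n][i]))<9: obs.append((n,c,x['location']));break
json.dump([(n,c,list(map(float,p))) for n,c,p in obs],open('obs.json','w'))
E
cat > fit2.py <<'E'
from h import *
from scipy.optimize import least_squares
import json
obs=json.load(open('obs.json'));b=['mix_cup','siphon_jar','eraser']
g={'guide_face':(0,0,0),'shoe_edge':(-.038,0,.021),'stop_face':(-.028,.07,.012)}
def f(p):
    M,o=frame(p);a=.75-p[3];K=np.array([.003+.055*np.cos(a),.055*np.sin(a),.055]);off={'scene':p[4:6],'top':p[6:8]};r=[]
    for n,c,px in obs:
        P=np.array([*p[8+2*b.index(n):10+2*b.index(n)],0]) if n in b else o+M@(K if n=='crank_knob' else np.array(g[n]))
        r+=[*(proj(c,P)+off[c]-px)]
    return np.array(r+[*(p[4:8]/1.)])
p0=[.54,-.18,.98,0,0,0,0,0,.43,.03,.53,.015,.43,-.38]
r=least_squares(f,p0,loss='soft_l1',f_scale=2,x_scale=[.01,.01,.1,.1,1,1,1,1]+[.01]*6)
if __name__=='__main__':
    print(r.x.round(4).tolist());q=f(r.x)[:-4].reshape(-1,2)
    for (n,c,px),e in zip(obs,q):print(n,c,np.round(px,1),e.round(1))
E
python3 fit.py; python3 fit2.py
```

```text
Traceback (most recent call last):
  File "fit2.py", line 13, in <module>
    r=least_squares(f,p0,loss='soft_l1',f_scale=2,x_scale=[.01,.01,.1,.1,1,1,1,1]+[.01]*6)
  File "fit2.py", line 10, in f
    r+=[*(proj(c,P)+off[c]-px)]
          ~~~~^^^^^
  File "h.py", line 9, in proj
    c=calibration(cam);E=np.array(c['extrinsics']);q=E[:3,:3]@np.asarray(P)+E[:3,3];u=q[:2]/q[2];u=u*(1+c['k1']*(u@u))
ValueError: time passes only in moves, steps and waits
```

```bash
sed -i 's/^from station import \*/from station import *\nfrom functools import lru_cache\nimport station\ncalibration=lru_cache(station.calibration)/' h.py; python3 fit2.py
```

```text
[0.5424, -0.1787, 1.0408, 0.4168, 0.4315, -1.2297, -0.3761, 0.289, 0.4297, 0.0323, 0.5309, 0.0152, 0.4317, -0.3809]
guide_face scene [323.  228.4] [0.3 1.9]
guide_face top [334.2 218.8] [ 0.  -0.9]
shoe_edge scene [337.6 243.6] [-1.2  0. ]
shoe_edge top [357.2 232.4] [-1.5 -1.9]
stop_face scene [303.  255.7] [-1. -0.]
stop_face top [327.5 261.8] [ 1.2 -0.4]
crank_knob scene [310.4 199. ] [-0.8  0. ]
crank_knob top [316. 217.] [ 0.4 -2.8]
mix_cup scene [202.6 260.2] [ 1.1 -1.4]
mix_cup top [224.3 281.9] [-2.   0.3]
siphon_jar scene [236.2 229.5] [ 0.3 -0.2]
siphon_jar top [232.4 228.7] [-0.1  0.2]
eraser scene [398.  332.9] [ 0.1 -1.6]
eraser top [441.1 283.4] [ 1.3 -0.8]
guide_face scene [321.5 229.2] [1.8 1.1]
shoe_edge scene [334.5 247. ] [ 1.9 -3.4]
stop_face scene [301.9 256.7] [ 0.1 -1. ]
crank_knob scene [311.7 200.1] [-2.1 -1.1]
mix_cup scene [203.2 254.7] [0.5 4.1]
eraser scene [399.2 331.1] [-1.1  0.2]
guide_face top [331.8 216.9] [2.4 1. ]
shoe_edge top [354.7 231.7] [ 1.  -1.2]
stop_face top [330.5 260.2] [-1.8  1.2]
eraser top [442.3 281. ] [0.1 1.6]
guide_face scene [322.5 226.6] [0.8 3.7]
shoe_edge scene [335.9 242.1] [0.5 1.5]
stop_face scene [302.9 257.1] [-0.9 -1.4]
crank_knob scene [310.6 197.9] [-1.   1.1]
guide_face top [335.1 215.1] [-0.9  2.8]
shoe_edge top [358.  229.8] [-2.3  0.7]
stop_face top [325.2 261.6] [ 3.5 -0.2]
```

Run:
```python
from h import *
im=cv2.imread('pics/top0.png',0)
l=cv2.createLineSegmentDetector().detect(im)[0][:,0]
for x1,y1,x2,y2 in l:
    L=np.hypot(x2-x1,y2-y1)
    if L>28 and 255<min(x1,x2) and max(x1,x2)<410 and 135<min(y1,y2) and max(y1,y2)<295: print(np.round([x1,y1,x2,y2,L,np.degrees(np.arctan2(y2-y1,x2-x1))%180],1))
for p in([.5444,-.1804,.9854],[.5424,-.1787,1.0408]):
    M,o=frame(p);q=np.array([proj('top',o+M@np.array(k)) for k in[(.075,-.105,0),(.075,.105,0),(-.075,.105,0),(-.075,-.105,0)]]);d=np.roll(q,-1,0)-q
    print(q.round(1).tolist(),np.degrees(np.arctan2(d[:,1],d[:,0])).round(1)%180)
```

```text
[265.4 234.7 256.3 264.2  30.9 107.1]
[260.4 231.6 283.1 213.1  29.3 140.7]
[380.5 208.  347.9 261.7  62.8 121.3]
[336.9 252.7 367.4 202.9  58.3 121.5]
[334.8 141.7 396.1 189.2  77.5  37.8]
[388.6 215.2 357.9 266.   59.4 121.2]
[331.6 285.3 268.4 246.4  74.2  31.6]
[353.6 265.1 385.2 212.9  61.1 121.2]
[297.3 192.6 312.5 166.7  30.1 120.3]
[[337.6, 141.4], [267.8, 243.6], [333.5, 287.8], [397.8, 191.6]] [124.3  33.9 123.7  39.9]
[[332.6, 142.5], [268.5, 248.5], [336.4, 288.9], [395.2, 189.4]] [121.2  30.7 120.6  36.8]
```

```bash
cat >> h.py <<'E'
G=[.5424,-.1787,1.032]
E
python3 - <<'E'
from h import *
F,o=frame(G);print(F.round(3).tolist())
for z in(.08,.03,0):
    Pg=o+F@np.array([-.025,-.1,.0495+z]);tz=-F[:,2]
    print(z,'real',Pg.round(4),'rep(world)',(Pg-[0,0,.0335]).round(4),'rep(tool)',(Pg+.0335*tz).round(4))
print(tip_reach)
E
```

```text
[[0.45, -0.858, -0.246], [0.753, 0.513, -0.412], [0.479, 0.0, 0.878]]
0.08 real [ 0.5851 -0.3021  0.1737] rep(world) [ 0.5851 -0.3021  0.1402] rep(tool) [ 0.5934 -0.2883  0.1443]
0.03 real [ 0.5974 -0.2816  0.1298] rep(world) [ 0.5974 -0.2816  0.0963] rep(tool) [ 0.6057 -0.2678  0.1004]
0 real [ 0.6048 -0.2692  0.1035] rep(world) [ 0.6048 -0.2692  0.07  ] rep(tool) [ 0.613  -0.2554  0.0741]
0.019
```

```bash
python3 -m handwheel '[{"delta_pos":[0,0,1],"dr":[0,0,6.6]},{"delta_pos":[0.4,0.2,0.2],"dr":[0,0,6.6]},{"delta_pos":[0.7,0.3,0],"dr":[6.14,-3.68,0]},{"delta_pos":[0.7,0.3,0],"dr":[6.14,-3.68,0]},{"delta_pos":[0.7,0.3,0],"dr":[6.14,-3.68,0]},{"delta_pos":[0.7,0.4,0],"dr":[6.14,-3.68,0]},{"delta_pos":[0,0,0],"dr":[0,0,0]},{"delta_pos":[0,0,0],"dr":[0,0,0]}]'
cat > loc.py <<'E'
from h import *
from scipy.optimize import least_squares
s=get_state();T=s['eef_pos'];M=R.from_euler('xyz',s['ee_rot']).as_matrix();F,o=frame(G)
D=F.T@M;print('tool in face\n',D.round(3).tolist(),'rep TCP face mm',(F.T@(T-o)*1e3).round(1),'t',s['t'],'f',s['force'].round(1))
loc={'gauge_handle':(0,-.06,.047),'gauge_nose':(0,.07,.012),'gauge_bar':(0,0,.012),'gauge':(0,0,0)}
RG=np.column_stack([-M[:,1],-M[:,0],-M[:,2]])
obs=[]
for k in range(2):
  for c in('scene','top'):
    grab_frame(c)
    for n in loc:
      for x in mark_of(c,n)[:1]: obs.append((n,c,np.array(x['location'])))
off={'scene':np.array([.4,-1.2]),'top':np.array([-.4,.3])}
f=lambda p:np.concatenate([proj(c,p+RG@np.array(loc[n]))+off[c]-x for n,c,x in obs])
r=least_squares(f,T+RG@[0,.06,-.0495],loss='soft_l1',f_scale=2,x_scale=.01)
g=r.x+RG@np.array([0,-.06,.0495]);print('n',len(obs),'gauge origin in face mm',(F.T@(r.x-o)*1e3).round(1),'grasp-rep world',((g-T)*1e3).round(1),'in tool',(M.T@(g-T)*1e3).round(1))
print([(n,c,e.round(1).tolist()) for (n,c,_),e in zip(obs,f(r.x).reshape(-1,2))])
E
python3 loc.py
```

```text
t: 17.95
eef_pos: [0.581, -0.3026, 0.1705]
ee_rot: [-2.645, 0.001, -0.54]
force: [-0.2, -0.1, -2.4]
width: 0.0155
gripper_force: 60.0
tool in face
 [[-0.002, -1.0, -0.003], [-1.0, 0.002, 0.0], [-0.0, 0.003, -1.0]] rep TCP face mm [-28.7 -96.7 127.9] t 17.95 f [-0.2 -0.1 -2.4]
n 7 gauge origin in face mm [-22. -43.  96.] grasp-rep world [ 4.2 -5.3 18.7] in tool [  6.3  -6.8 -17.6]
[('gauge_handle', 'scene', [0.2, -0.7]), ('gauge_nose', 'scene', [-1.9, -3.1]), ('gauge', 'scene', [1.3, 2.9]), ('gauge_handle', 'scene', [-0.4, 0.7]), ('gauge_nose', 'scene', [0.4, -0.3]), ('gauge_bar', 'scene', [1.4, -0.4]), ('gauge', 'scene', [-1.4, 1.0])]
```

```bash
cat >> loc.py <<'E'
for nm,b in (('none',np.zeros(3)),('world',np.array([0,0,.0335])),('tool',-.0335*M[:,2])):
    e=f(T+b+RG@[0,.06,-.0495]).reshape(-1,2);print(nm,np.median(e,0).round(1),e.mean(0).round(1))
E
python3 loc.py
```

```text
tool in face
 [[0.0, -1.0, -0.0], [-1.0, -0.0, -0.0], [0.0, 0.0, -1.0]] rep TCP face mm [-26.9 -96.8 127.9] t 18.95 f [ 0.5  0.3 -2.5]
n 8 gauge origin in face mm [-35.3   3.7 180.6] grasp-rep world [-63.8 -27.6  85.8] in tool [ -40.5    8.4 -102.3]
[('gauge_handle', 'scene', [166.7, -39.7]), ('gauge_bar', 'scene', [-1.7, 2.1]), ('gauge', 'scene', [-2.3, 1.5]), ('gauge_handle', 'scene', [0.6, -0.3]), ('gauge_nose', 'scene', [-0.8, -0.4]), ('gauge_bar', 'scene', [-0.6, -0.5]), ('gauge', 'scene', [-2.2, 3.1]), ('gauge_handle', 'top', [124.2, -2.9])]
none [-5.7  8.2] [27.4 -1.6]
world [-4.4 -5.1] [ 29. -14.]
tool [0.9 1.7] [34.8 -7.3]
```

```bash
python3 -m handwheel '[{"delta_pos":[0.16,0.235,-0.49],"dr":[0,0,0]},{"delta_pos":[0.16,0.235,-0.49],"dr":[0,0,0]},{"delta_pos":[0.16,0.235,-0.49],"dr":[0,0,0]},{"delta_pos":[0.16,0.235,-0.49],"dr":[0,0,0]},{"delta_pos":[0.16,0.235,-0.49],"dr":[0,0,0]},{"delta_pos":[0,0,0],"dr":[0,0,0]},{"delta_pos":[0,0,0],"dr":[0,0,0]}]'
python3 loc.py
python3 - <<'E'
from h import *
s=get_state();T=s['eef_pos'];M=R.from_euler('xyz',s['ee_rot']).as_matrix();F,o=frame(G);T=T-.0335*M[:,2]
im=crop('scene',270,175,150,112,5)
RG=np.column_stack([-M[:,1],-M[:,0],-M[:,2]]);og=T+RG@[0,.06,-.0495]
B=lambda M,o,l,h,c:box(im,'scene',M,o,l,h,c,5,[270,175])
B(RG,og,(-.01,-.07,0),(.01,.07,.024),(0,255,0))
B(F,o,(-.075,-.105,0),(.075,.105,0),(255,255,0));B(F,o,(-.044,-.055,0),(-.038,.055,.021),(255,0,0));B(F,o,(-.045,.07,0),(-.012,.075,.034),(255,0,255))
save('g.png',im)
E
```

```text
t: 20.65
eef_pos: [0.606, -0.2657, 0.0973]
ee_rot: [-2.642, 0.0, -0.538]
force: [-0.2, 0.5, -2.2]
width: 0.0158
gripper_force: 60.0
tool in face
 [[0.001, -1.0, -0.001], [-1.0, -0.001, 0.001], [-0.001, 0.001, -1.0]] rep TCP face mm [-24.8 -99.2  42.4] t 20.65 f [-0.2  0.5 -2.2]
n 8 gauge origin in face mm [-16.1 -55.4  -1.6] grasp-rep world [16.5 -4.   9. ] in tool [16.2 -8.7 -5.5]
[('gauge_handle', 'scene', [-1.3, 0.3]), ('gauge_nose', 'scene', [-0.9, -2.7]), ('gauge_bar', 'scene', [-1.2, -4.4]), ('gauge', 'scene', [-0.6, 2.7]), ('gauge_handle', 'scene', [1.2, -2.9]), ('gauge_nose', 'scene', [8.5, 40.5]), ('gauge_bar', 'scene', [-0.3, -0.5]), ('gauge', 'scene', [0.9, 3.0])]
none [-5.8  7.9] [-4.6 12.5]
world [-4.9 -4.6] [-3.8  0.2]
tool [-0.   1.9] [1.1 6.7]
```

View pics/g.png

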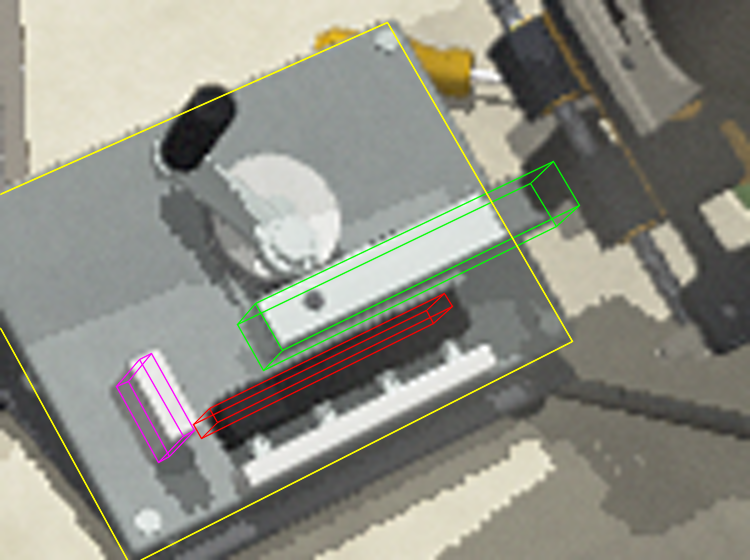

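The picture shows the bar's top face, with its nose at crop (262,305)–(280,345), matching the green model. It sits just up-slope of the shoe and clear of the roller. The finger offset therefore lies along the tool axis, and I can lower the bar into the slot.

```bash
H="python3 -m handwheel"; $H '[{"delta_pos":[0.055,0.092,-0.195],"dr":[0,0,0]},{"delta_pos":[0.055,0.092,-0.195],"dr":[0,0,0]},{"delta_pos":[0.055,0.092,-0.195],"dr":[0,0,0]},{"delta_pos":[0,0,0],"dr":[0,0,0]}]' | grep -E "t:|force: \["
cat > st.py <<'E'
from h import *
s=get_state();T=s['eef_pos'];M=R.from_euler('xyz',s['ee_rot']).as_matrix();F,o=frame(G);T=T-.0335*M[:,2]
print('t',round(s['t'],2),'grasp face mm',(F.T@(T-o)*1e3).round(1),'F face',(F.T@s['force']).round(1),'M face',(F.T@s['moment']).round(2),'w',round(s['width'],4),round(s['gripper_force'],1))
E
python3 st.py
```

```text
t: 22.1
ee_rot: [-2.642, 0.002, -0.538]
force: [0.1, -0.2, -2.0]
t 22.1 grasp face mm [-24.8 -98.5  54.8] F face [-1.  -0.2 -1.8] M face [-0.    2.1   0.07] w 0.0157 60.0
```

```bash
H="python3 -m handwheel"
for i in 1 2 3 4 5 6 7; do $H '[{"delta_pos":[0.0123,0.0206,-0.0439],"dr":[0,0,0]}]' >/dev/null; python3 st.py|tee o.txt; python3 - <<'E' || break
import re,sys,numpy as np
f=[float(x) for x in re.search(r'F face \[(.*?)\]',open('o.txt').read())[1].split()]
sys.exit(1 if f[2]>2 or abs(f[0])>6 or abs(f[1])>5 else 0)
E
done
```

```text
t 22.2 grasp face mm [-24.7 -99.3  54.6] F face [-1.2 -0.5 -1.2] M face [-0.08  2.04  0.07] w 0.0156 60.0
t 22.3 grasp face mm [-24.6 -99.4  53.5] F face [-1.1  0.4 -1.7] M face [-0.13  2.07  0.03] w 0.0157 60.0
t 22.4 grasp face mm [-24.6 -99.4  52. ] F face [-1.8  0.8 -2.1] M face [-0.05  2.07  0.05] w 0.0161 60.0
t 22.5 grasp face mm [-24.6 -99.4  50.5] F face [-0.7  0.7 -2.1] M face [-0.06  2.11  0.07] w 0.0159 60.0
t 22.6 grasp face mm [-24.6 -99.4  49.4] F face [1.  4.6 9.7] M face [1.51 1.3  0.08] w 0.0153 60.0
```

```bash
H="python3 -m handwheel"
$H '[{"delta_pos":[-0.0082,-0.0137,0.0293],"dr":[0,0,0]},{"delta_pos":[0,0,0],"dr":[0,0,0]}]' >/dev/null; python3 st.py
for i in 1 2 3 4 5 6; do $H '[{"delta_pos":[-0.015,-0.0251,-0.016],"dr":[0,0,0]}]' >/dev/null; python3 st.py|tee o.txt; python3 - <<'E' || break
import re,sys,numpy as np
f=[float(x) for x in re.search(r'F face \[(.*?)\]',open('o.txt').read())[1].split()]
sys.exit(1 if f[0]>3 or f[2]>15 else 0)
E
done
```

```text
t 22.8 grasp face mm [-24.6 -99.4  50.1] F face [-1.   0.2 -1.9] M face [-0.11  2.02  0.05] w 0.0154 60.0
t 22.9 grasp face mm [-25.5 -99.3  49.9] F face [-1.6 -0.5 -2.1] M face [-0.12  2.08  0.13] w 0.0158 60.0
t 23.0 grasp face mm [-26.7 -99.2  49.8] F face [-1.4 -0.5 -1.7] M face [-0.09  2.07  0.04] w 0.0156 60.0
t 23.1 grasp face mm [-27.7 -99.2  49.8] F face [ 0.1 -0.4 -1.3] M face [-0.08  1.56 -0.1 ] w 0.0158 60.0
t 23.2 grasp face mm [-28.4 -99.3  49.8] F face [ 1.7  0.3 -1.9] M face [-0.14  0.89 -0.26] w 0.0156 60.0
t 23.3 grasp face mm [-28.9 -99.3  49.8] F face [ 4.4  0.8 -1.6] M face [ 0.13 -0.24 -0.37] w 0.0153 60.0
```

```bash
H="python3 -m handwheel"
$H '[{"delta_pos":[0.0165,0.0275,-0.005],"dr":[0,0,0]},{"delta_pos":[0,0,0],"dr":[0,0,0]}]' >/dev/null; python3 st.py
$H '[{"delta_pos":[0,0,0],"dr":[0,0,0]},{"delta_pos":[0,0,0],"dr":[0,0,0]},{"delta_pos":[0,0,0],"dr":[0,0,0]}]' 0.1 >/dev/null; python3 st.py
$H '[{"delta_pos":[-0.12,-0.2,0.43],"dr":[0,0,0]},{"delta_pos":[-0.12,-0.2,0.43],"dr":[0,0,0]},{"delta_pos":[-0.2,-0.33,0.7],"dr":[0,0,0]},{"delta_pos":[-0.2,-0.33,0.7],"dr":[0,0,0]}]' >/dev/null; python3 st.py
python3 loc.py|tail -6
python3 - <<'E'
from h import *
for c in('scene','top'):
  print(c,[(np.round(x['location'],1).tolist(),round(x['conf'],2)) for x in mark_of(c,'crank_knob')[:2]])
F,o=frame(G);off={'scene':np.array([.4,-1.2]),'top':np.array([-.4,.3])}
for th in(0,.2,.4,.6):
  a=.75-th;K=o+F@np.array([.003+.055*np.cos(a),.055*np.sin(a),.055]);print(th,proj('scene',K)+off['scene'],proj('top',K)+off['top'])
E
```

```text
t 23.5 grasp face mm [-28.5 -99.4  49.5] F face [ 2.8  0.6 -0.4] M face [ 0.21  0.47 -0.34] w 0.0154 60.0
t 23.8 grasp face mm [-29.2 -99.4  49.5] F face [-0.4 -0.   1. ] M face [-0.01  1.6  -0.05] w 0.0345 0.0
t 24.2 grasp face mm [-29.  -99.3 129. ] F face [-0.  -0.5  0.3] M face [-0.07  1.54  0.05] w 0.0394 0.0
 [[0.001, -1.0, -0.001], [-1.0, -0.001, -0.001], [0.001, 0.001, -1.0]] rep TCP face mm [-29.  -99.3  95.5] t 24.2 f [ 0.4 -0.4  0.3]
n 10 gauge origin in face mm [-11.5 -69.3 -71.8] grasp-rep world [ 62.6  46.4 -94.8] in tool [ 29.8 -17.7 117.7]
[('gauge_handle', 'scene', [-3.3, 3.2]), ('gauge_nose', 'scene', [-2.0, -3.6]), ('gauge_bar', 'scene', [-6.5, 0.8]), ('gauge', 'scene', [-0.8, 1.1]), ('gauge_handle', 'scene', [-2.2, 0.2]), ('gauge_nose', 'scene', [-1.8, -3.5]), ('gauge_bar', 'scene', [11.1, -14.3]), ('gauge', 'scene', [20.0, 15.7]), ('gauge_nose', 'top', [9.4, 0.4]), ('gauge', 'top', [14.7, -24.6])]
none [12.6 -5.3] [19.  -2.1]
world [ 14.4 -18.5] [ 20.1 -13. ]
tool [ 19.8 -11.8] [25.9 -6.6]
scene [([309.9, 199.8], 0.65)]
top [([313.6, 217.4], 0.74)]
0 [303.93367988 208.2723061 ] [315.67620971 228.13943499]
0.2 [306.13476672 203.44889014] [315.32112359 221.39145828]
0.4 [309.31455105 199.28711367] [316.23713654 214.60402766]
0.6 [313.33496211 195.94503154] [318.39082844 208.07034211]
```

```bash
H="python3 -m handwheel"
$H '[{"delta_pos":[-0.2,0.376,0.121],"dr":[2.01,3.37,-7.18]},{"delta_pos":[-0.2,0.376,0.121],"dr":[2.01,3.37,-7.18]},{"delta_pos":[-0.2,0.376,0.121],"dr":[2.01,3.37,-7.18]},{"delta_pos":[-0.2,0.376,0.121],"dr":[2.01,3.37,-7.18]},{"delta_pos":[-0.2,0.376,0.121],"dr":[2.01,3.37,-7.18]},{"delta_pos":[-0.2,0.376,0.121],"dr":[2.01,3.37,-7.18]},{"delta_pos":[-0.2,0.376,0.121],"dr":[2.01,3.37,-7.18]},{"delta_pos":[-0.2,0.376,0.121],"dr":[2.01,3.37,-7.18]},{"delta_pos":[-0.2,0.376,0.121],"dr":[2.01,3.37,-7.18]},{"delta_pos":[-0.2,0.376,0.121],"dr":[2.01,3.37,-7.18]}]' 0 8
$H '[{"delta_pos":[-0.2,0.376,0.121],"dr":[2.01,3.37,-7.18]},{"delta_pos":[0,0,0],"dr":[0,0,0]},{"delta_pos":[0,0,0],"dr":[0,0,0]}]'>/dev/null
sed -i "s/^print('t'/print('tool y in face',(F.T@M[:,1]).round(3),'q6',s['q'][5].round(2));print('t'/" st.py; python3 st.py
python3 - <<'E'
from h import *
for c in('scene','top'):
  grab_frame(c)
  for n in('crank_knob','gauge_nose','gauge_handle','gauge_bar'):print(c,n,[(np.round(x['location'],1).tolist(),round(x['conf'],2)) for x in mark_of(c,n)[:1]])
F,o=frame(G);off={'scene':np.array([.4,-1.2]),'top':np.array([-.4,.3])}
for n,L in dict(nose=(-.028,.0306,.012),handle=(-.028,-.0994,.047),bar=(-.028,-.0394,.012)).items():
  P=o+F@np.array(L);print(n,(proj('scene',P)+off['scene']).round(1),(proj('top',P)+off['top']).round(1))
E
```

```text
t: 26.3
eef_pos: [0.5313, -0.1765, 0.1764]
ee_rot: [-3.068, 0.494, -1.954]
force: [-0.5, -0.0, 0.4]
width: 0.0436
gripper_force: 0.0
tool y in face [-0.005  1.     0.   ] q6 0.02
t 26.6 grasp face mm [ 54.2  21.  127.2] F face [-0.3 -0.   0.3] M face [-0.1   1.5  -0.01] w 0.044 0.0
scene crank_knob [([309.7, 199.9], 0.62)]
scene gauge_nose [([320.1, 248.5], 0.72)]
scene gauge_handle [([378.3, 210.4], 0.7)]
scene gauge_bar [([347.2, 230.4], 0.63)]
top crank_knob []
top gauge_nose []
top gauge_handle []
top gauge_bar []
nose [319.  247.1] [340. 242.]
handle [379.8 214.5] [388.1 180.2]
bar [348.7 232.7] [360.7 207.9]
```

```bash
H="python3 -m handwheel"
$H '[{"delta_pos":[0.115,0.192,-0.41],"dr":[0,0,0]},{"delta_pos":[0.115,0.192,-0.41],"dr":[0,0,0]},{"delta_pos":[0.115,0.192,-0.41],"dr":[0,0,0]}]'>/dev/null; python3 st.py
$H '[{"delta_pos":[0.115,0.192,-0.41],"dr":[0,0,0]},{"delta_pos":[0.115,0.192,-0.41],"dr":[0,0,0]},{"delta_pos":[0,0,0],"dr":[0,0,0]}]'>/dev/null; python3 st.py
$H '[{"delta_pos":[0,0,0],"dr":[0,0,0]},{"delta_pos":[0,0,0],"dr":[0,0,0]},{"delta_pos":[0,0,0],"dr":[0,0,0]},{"delta_pos":[0,0,0],"dr":[0,0,0]},{"delta_pos":[0,0,0],"dr":[0,0,0]}]' 1 8 >/dev/null; python3 st.py
```

```text
tool y in face [0.    1.    0.002] q6 0.03
t 27.4 grasp face mm [53.8 21.6 83.1] F face [-0.4  0.4 -0.3] M face [-0.05  1.51  0.03] w 0.044 0.0
tool y in face [0.001 1.    0.005] q6 0.05
t 27.7 grasp face mm [53.5 22.3 54.2] F face [0.  0.5 0.3] M face [-0.04  1.53  0.04] w 0.0438 0.0
tool y in face [-0.001  1.    -0.002] q6 0.05
t 28.2 grasp face mm [54.2 19.8 57.5] F face [ 0.5 -3.7 -0.6] M face [-1.57  1.52  0.05] w 0.0174 8.0
```

```bash
H="python3 -m handwheel"; R1='0'
$H '[{"delta_pos":[0.13,-0.048,0.0145],"dr":[0,0,0]},{"delta_pos":[0.13,-0.048,0.0145],"dr":[0,0,0]}]'>/dev/null; python3 st.py|tail -1
$H '[{"delta_pos":[0.13,-0.048,0.0145],"dr":[0,0,0]},{"delta_pos":[0.13,-0.048,0.0145],"dr":[0,0,0]}]'>/dev/null; python3 st.py|tail -1
$H '[{"delta_pos":[0.115,-0.082,-0.0065],"dr":[0,0,0]},{"delta_pos":[0.115,-0.082,-0.0065],"dr":[0,0,0]}]'>/dev/null; python3 st.py|tail -1
```

```text
t 28.4 grasp face mm [56.  14.8 57.2] F face [ 4.5  7.9 10. ] M face [ 2.76 -0.15 -0.02] w 0.0177 8.0
t 28.6 grasp face mm [58.3  6.3 57.3] F face [5.1 5.9 8. ] M face [ 2.34 -0.2  -0.03] w 0.0181 8.0
t 28.8 grasp face mm [58.1 -2.5 57.3] F face [7.5 5.9 7.6] M face [ 2.1  -1.25 -0.05] w 0.0179 8.0
```

```bash
H="python3 -m handwheel"
$H '[{"delta_pos":[0,0,0],"dr":[0,0,0]},{"delta_pos":[0,0,0],"dr":[0,0,0]}]' 0.5 >/dev/null; python3 st.py|tail -1
$H '[{"delta_pos":[0.117,-0.083,-0.006],"dr":[0,0,0]},{"delta_pos":[0.117,-0.083,-0.006],"dr":[0,0,0]}]'>/dev/null; python3 st.py|tail -1
$H '[{"delta_pos":[0.078,-0.055,-0.004],"dr":[0,0,0]}]'>/dev/null; python3 st.py|tail -1
```

```text
t 29.0 grasp face mm [56.5 -3.5 56.7] F face [ 0.4  0.2 -0.1] M face [0.02 1.49 0.  ] w 0.0212 0.0
t 29.2 grasp face mm [ 55.5 -11.   56.6] F face [0.7 4.6 2.6] M face [1.86 1.44 0.02] w 0.0218 2.6
t 29.3 grasp face mm [ 55.1 -14.2  56.5] F face [-0.   4.6  2.6] M face [ 1.87  1.54 -0.01] w 0.0224 2.5
```

```bash
cat > kn.py <<'E'
from h import *
import sys
s=get_state();T=s['eef_pos'];M=R.from_euler('xyz',s['ee_rot']).as_matrix();F,o=frame(G);T=T-.0335*M[:,2]
g=F.T@(T-o)*1e3;m=F.T@s['moment'];f=F.T@s['force'];a=np.arcsin((g[1]+2)/55);tn=m[0]*np.cos(a)
print(round(s['t'],2),'th %.3f y %.2f x %.1f Fy %.1f Tn %.3f Mx %.2f'%(.75-a,g[1],g[0],f[1],tn,m[0]));sys.exit(int(tn>float(sys.argv[1])))
E
H="python3 -m handwheel"
for i in $(seq 16); do $H '[{"delta_pos":[0.019,-0.02,-0.004],"dr":[0,0,0]}]'>/dev/null; python3 kn.py 2.1 || break; done
```

```text
29.4 th 0.996 y -15.40 x 55.0 Fy 5.6 Tn 1.609 Mx 1.66
29.5 th 1.011 y -16.19 x 54.8 Fy 4.9 Tn 1.627 Mx 1.68
29.6 th 1.028 y -17.08 x 54.7 Fy 3.9 Tn 1.621 Mx 1.69
29.7 th 1.045 y -18.01 x 54.6 Fy 5.2 Tn 1.648 Mx 1.72
29.8 th 1.062 y -18.88 x 54.3 Fy 3.8 Tn 1.611 Mx 1.69
29.9 th 1.079 y -19.79 x 54.1 Fy 5.2 Tn 1.606 Mx 1.70
30.0 th 1.096 y -20.63 x 53.9 Fy 4.8 Tn 1.619 Mx 1.72
30.1 th 1.112 y -21.46 x 53.6 Fy 4.7 Tn 1.662 Mx 1.78
30.2 th 1.127 y -22.27 x 53.4 Fy 4.3 Tn 1.604 Mx 1.73
30.3 th 1.143 y -23.08 x 53.1 Fy 4.9 Tn 1.563 Mx 1.69
30.4 th 1.160 y -23.90 x 52.9 Fy 4.2 Tn 1.583 Mx 1.73
30.5 th 1.175 y -24.66 x 52.6 Fy 5.3 Tn 1.596 Mx 1.75
30.6 th 1.191 y -25.47 x 52.3 Fy 5.0 Tn 1.633 Mx 1.81
30.7 th 1.206 y -26.24 x 52.0 Fy 5.2 Tn 1.621 Mx 1.81
30.8 th 1.223 y -27.06 x 51.8 Fy 5.0 Tn 1.544 Mx 1.73
30.9 th 1.239 y -27.85 x 51.6 Fy 4.3 Tn 1.532 Mx 1.74
```

```bash
H="python3 -m handwheel"
for i in $(seq 18); do $H '[{"delta_pos":[0.0154,-0.023,-0.0064],"dr":[0,0,0]}]'>/dev/null; python3 kn.py 1.88 || break; done
```

```text
31.0 th 1.255 y -28.61 x 51.2 Fy 5.6 Tn 1.618 Mx 1.85
31.1 th 1.267 y -29.18 x 50.8 Fy 5.7 Tn 1.819 Mx 2.09
31.2 th 1.281 y -29.83 x 50.4 Fy 6.1 Tn 1.813 Mx 2.10
31.3 th 1.293 y -30.42 x 50.0 Fy 6.7 Tn 1.956 Mx 2.28
```

```bash
H="python3 -m handwheel"
$H '[{"delta_pos":[0.0125,-0.019,-0.0053],"dr":[0,0,0]}]'>/dev/null; python3 kn.py 9
$H '[{"delta_pos":[-0.04,0.035,0],"dr":[0,0,0]},{"delta_pos":[0,0,0],"dr":[0,0,0]},{"delta_pos":[0,0,0],"dr":[0,0,0]}]' 0 >/dev/null; python3 st.py
$H '[{"delta_pos":[-0.16,-0.27,0.58],"dr":[0,0,0]},{"delta_pos":[-0.16,-0.27,0.58],"dr":[0,0,0]},{"delta_pos":[-0.16,-0.27,0.58],"dr":[0,0,0]},{"delta_pos":[-0.16,-0.27,0.58],"dr":[0,0,0]}]'>/dev/null; python3 st.py
```

```text
31.4 th 1.304 y -30.94 x 49.6 Fy 6.2 Tn 1.987 Mx 2.34
tool y in face [-0.001  1.    -0.002] q6 0.05
t 31.7 grasp face mm [ 50.2 -31.3  57.4] F face [-0.1  0.4 -0.5] M face [-0.04  1.47 -0.  ] w 0.04 0.0
tool y in face [-0.001  1.    -0.001] q6 0.02
t 32.1 grasp face mm [ 50.4 -30.8 137.1] F face [ 0.4 -0.7 -0.3] M face [-0.04  1.49  0.01] w 0.0438 0.0
```

```bash
H="python3 -m handwheel"
$H '[{"delta_pos":[0.13,-0.526,-0.21],"dr":[0,0,0]},{"delta_pos":[0.13,-0.526,-0.21],"dr":[0,0,0]},{"delta_pos":[0.13,-0.526,-0.21],"dr":[0,0,0]},{"delta_pos":[0.13,-0.526,-0.21],"dr":[0,0,0]},{"delta_pos":[0.13,-0.526,-0.21],"dr":[0,0,0]},{"delta_pos":[0.13,-0.526,-0.21],"dr":[0,0,0]},{"delta_pos":[0,0,0],"dr":[0,0,0]},{"delta_pos":[0,0,0],"dr":[0,0,0]}]'>/dev/null; python3 st.py
python3 - <<'E'
from h import *
F,o=frame(G);off={'scene':np.array([.4,-1.2])}
grab_frame('scene')
for n,L in dict(gauge_nose=(-.028,.0306,.012),gauge_handle=(-.028,-.0994,.047),gauge_bar=(-.028,-.0394,.012)).items():
  print(n,(proj('scene',o+F@np.array(L))+off['scene']).round(1),[(np.round(x['location'],1).tolist(),round(x['conf'],2)) for x in mark_of('scene',n)[:1]])
E
$H '[{"delta_pos":[0.122,0.204,-0.434],"dr":[0,0,0]},{"delta_pos":[0.122,0.204,-0.434],"dr":[0,0,0]},{"delta_pos":[0.122,0.204,-0.434],"dr":[0,0,0]},{"delta_pos":[0,0,0],"dr":[0,0,0]}]'>/dev/null; python3 st.py
```

```text
tool y in face [0.001 1.    0.002] q6 0.14
t 32.9 grasp face mm [-29.6 -99.  135.3] F face [-0.3 -0.1  0.4] M face [ 0.02  1.49 -0.04] w 0.0435 0.0
gauge_nose [319.  247.1] [([316.7, 245.6], 0.7)]
gauge_handle [379.8 214.5] [([380.2, 212.1], 0.6)]
gauge_bar [348.7 232.7] []
tool y in face [0.001 1.    0.006] q6 0.16
t 33.5 grasp face mm [-28.8 -97.   87.9] F face [-0.2  0.1 -0.5] M face [0.05 1.58 0.08] w 0.0438 0.0
```

```bash
H="python3 -m handwheel"
$H '[{"delta_pos":[0.122,0.204,-0.434],"dr":[0,0,0]},{"delta_pos":[0.122,0.204,-0.434],"dr":[0,0,0]},{"delta_pos":[0.11,0.18,-0.39],"dr":[0,0,0]},{"delta_pos":[0,0,0],"dr":[0,0,0]},{"delta_pos":[0,0,0],"dr":[0,0,0]}]'>/dev/null; python3 st.py|tail -1
$H '[{"delta_pos":[0,0,0],"dr":[0,0,0]},{"delta_pos":[0,0,0],"dr":[0,0,0]},{"delta_pos":[0,0,0],"dr":[0,0,0]},{"delta_pos":[0,0,0],"dr":[0,0,0]}]' 1 10 >/dev/null; python3 st.py|tail -1
```

```text
t 34.0 grasp face mm [-28.8 -98.7  47.9] F face [-0.2 -0.1 -0.4] M face [-0.06  1.48  0.05] w 0.044 0.0
t 34.4 grasp face mm [-28.6 -99.1  48.9] F face [-0.2 -0.5  1.5] M face [ 0.1   1.36 -0.05] w 0.0198 10.0
```

```bash
H="python3 -m handwheel"
for i in 1 2; do $H '[{"delta_pos":[-0.057,0.034,0],"dr":[0,0,0]},{"delta_pos":[-0.057,0.034,0],"dr":[0,0,0]}]'>/dev/null; python3 st.py|tail -1; done
for i in 1 2 3 4; do $H '[{"delta_pos":[-0.086,0.0513,0],"dr":[0,0,0]},{"delta_pos":[-0.086,0.0513,0],"dr":[0,0,0]}]'>/dev/null; python3 st.py|tail -1; done
```

```text
t 34.6 grasp face mm [-28.6 -95.7  48.9] F face [-0.6 -3.8  0.4] M face [-1.34  1.49 -0.06] w 0.02 10.0
t 34.8 grasp face mm [-28.6 -91.4  48.9] F face [ 0.6 -4.4  1.7] M face [-1.67  1.41 -0.03] w 0.0198 10.0
t 35.0 grasp face mm [-28.6 -85.2  48.8] F face [ 0.8 -4.3  2.8] M face [-1.83  1.32 -0.05] w 0.0203 10.0
t 35.2 grasp face mm [-28.5 -79.1  48.8] F face [ 0.9 -5.9  4.2] M face [-1.95  1.24 -0.07] w 0.0199 10.0
t 35.4 grasp face mm [-28.5 -73.1  48.8] F face [ 0.6 -4.7  4.3] M face [-1.97  1.13 -0.17] w 0.0203 10.0
t 35.6 grasp face mm [-28.5 -67.1  48.8] F face [ 0.4 -4.5  2.8] M face [-1.98  1.14 -0.03] w 0.0199 10.0
```

```bash
H="python3 -m handwheel"
for i in $(seq 13); do $H '[{"delta_pos":[-0.0286,0.0171,0],"dr":[0,0,0]}]'>/dev/null; python3 st.py|tail -1|tee o.txt; python3 - <<'E' || break
import re,sys
s=open('o.txt').read();m=[float(x) for x in re.search(r'M face \[(.*?)\]',s)[1].split()]
sys.exit(1 if m[0]<-2.9 else 0)
E
done
```

```text
t 35.7 grasp face mm [-28.5 -65.9  48.8] F face [ 1.6 -5.1  3.4] M face [-2.01  1.15 -0.11] w 0.0201 10.0
t 35.8 grasp face mm [-28.5 -65.1  48.8] F face [ 0.6 -4.6  3.5] M face [-2.08  1.09 -0.03] w 0.02 10.0
t 35.9 grasp face mm [-28.5 -64.3  48.8] F face [ 1.4 -4.7  4.2] M face [-2.11  1.07 -0.07] w 0.0199 10.0
t 36.0 grasp face mm [-28.4 -63.6  48.8] F face [ 0.4 -8.   2.3] M face [-3.39  1.33 -0.1 ] w 0.0203 10.0
```

```bash
H="python3 -m handwheel"
$H '[{"delta_pos":[-0.02,0.012,0],"dr":[0,0,0]},{"delta_pos":[0,0,0],"dr":[0,0,0]}]'>/dev/null; python3 st.py|tail -1
$H '[{"delta_pos":[0,0,0],"dr":[0,0,0]},{"delta_pos":[0,0,0],"dr":[0,0,0]},{"delta_pos":[0,0,0],"dr":[0,0,0]}]' 0 >/dev/null; python3 st.py|tail -1
$H '[{"delta_pos":[-0.16,-0.27,0.58],"dr":[0,0,0]},{"delta_pos":[-0.16,-0.27,0.58],"dr":[0,0,0]},{"delta_pos":[-0.16,-0.27,0.58],"dr":[0,0,0]},{"delta_pos":[-0.24,-0.4,0.87],"dr":[0,0,0]},{"delta_pos":[-0.24,-0.4,0.87],"dr":[0,0,0]},{"delta_pos":[0.5,-0.9,0.3],"dr":[0,0,0]},{"delta_pos":[0.5,-0.9,0.3],"dr":[0,0,0]},{"delta_pos":[0,0,0],"dr":[0,0,0]}]'>/dev/null; python3 st.py|tail -1
python3 - <<'E'
from h import *
F,o=frame(G)
save('h.png',crop('scene',270,175,150,112,5))
grab_frame('top')
for c in('scene','top'):
  for n in('gauge_nose','stop_face','mix_cup','siphon_jar','eraser'):print(c,n,[(np.round(x['location'],1).tolist(),round(x['conf'],2)) for x in mark_of(c,n)[:1]])
E
```

```text
t 36.2 grasp face mm [-28.5 -63.6  48.8] F face [ 0.2 -8.1  1.9] M face [-3.03  1.27 -0.09] w 0.0199 10.0
t 36.5 grasp face mm [-29.  -60.3  47.4] F face [0.6 0.2 0.4] M face [-0.01  1.47  0.01] w 0.0383 0.0
t 37.3 grasp face mm [ -48.2 -117.3  198.3] F face [-0.2  0.1  0.7] M face [-0.04  1.47  0.02] w 0.044 0.0
scene gauge_nose [([304.8, 253.8], 0.86)]
scene stop_face [([303.6, 258.5], 0.83)]
scene mix_cup [([202.7, 257.6], 0.57)]
scene siphon_jar [([236.4, 231.4], 0.8)]
scene eraser [([397.3, 331.9], 0.89)]
top gauge_nose [([330.0, 260.8], 0.91)]
top stop_face [([330.4, 261.5], 0.97)]
top mix_cup [([223.7, 282.3], 0.7)]
top siphon_jar [([231.4, 230.2], 0.64)]
top eraser []
```

View pics/h.png

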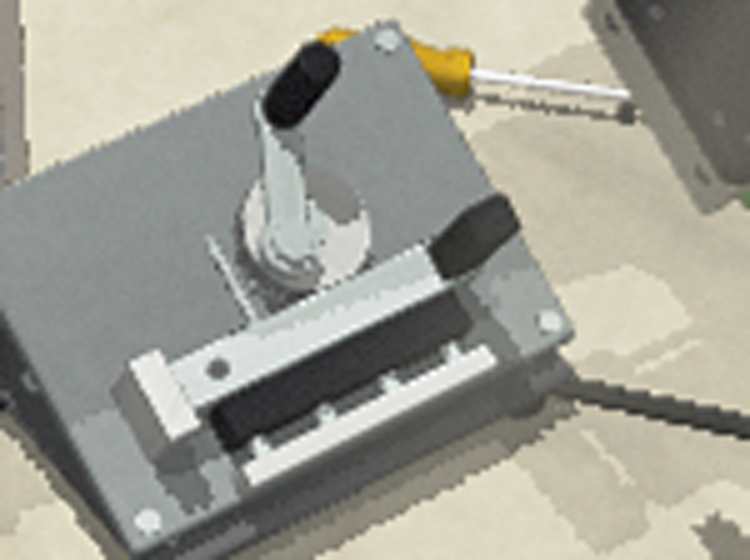

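The picture shows the nose against the stop at crop (175,370), and the roller resting on the bar near (310,270). The networks still place the cup and jar (both cameras) and the eraser (scene camera only) where they started. I'll hand it in.

```bash
python3 -c "
from station import *
print(job_done())"
```

```text
the job is handed in; nothing more can be done
None
```

The job is handed in: the bar is against the end stop under a light nip (about 5 N, judged from crank torque), the crank is released and the bystanders look unmoved; it was first laid about 36–39 mm short of the stop, and the judge returned no verdict.

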